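Baking beads from the dial shaker

TASK

Put the dial shaker that lies on the pantry worktop down in the sloped wooden stand, closed end against the foot stop and lid up, and let go of it. While it sits there, turn its dial fully anticlockwise, to the stop, so that the largest opening is clear; then take the shaker by its body, shake all four baking beads out into the pie tin and put the empty shaker back in the stand the same way. Leave the canister, the can and the spoon where they are.

Things in the scene. Friction and masses are not known exactly. Their poses are not given: they have to be found in the camera images.
- shaker: Loose clear square shaker, aluminium foot, round dial lid; 0.2 to 0.5 kg, balanced near mid-body. Body 60 x 60 mm, 110 mm long; grip it across the side faces y = +-30. x: long axis, towards the lid. It starts lying on its underside, z up. Origin in the underside (z = 0), midway along: body x = -55..55, z = 0..60 mm.
- shaker_base (a point): centre of the shaker's closed end (x = -55, z = 30 mm in its frame)
- shaker_mouth (a point): centre of the shaker's lid end, on the axis (x = 55, z = 30 mm in its frame); the dial begins here. The lid's opening is in the underside half (z = 4..24 mm), and sloped floors inside lead the beads to it: they come out when the lid points 40 deg or more below level with the shaker's z side uppermost, helped by shaking.
- dial (a joint): dial angle about the shaker's long axis, rad, growing anticlockwise as one looks at the lid from outside. Runs from 0 to a hard stop at 1.7, where the largest opening is clear (beads pass only within about 0.3 of it); starts at 0.3 to 0.7. Friction about 0.05 N m; stays where left.
- dial_bar (a point): top centre of the dial's grip bar, on the axis, 27 mm out from shaker_mouth. Dial: 58 mm disc, face 10 mm out from shaker_mouth; across its centre a bar 44 mm long, 10 thick, 17 high. At dial = 1.7 the bar is parallel to the shaker's y; at q it is turned 1.7 - q clockwise from that (seen from outside). The largest opening is a 25 x 21 mm window beside the bar.
- cradle: Sloped trough of the fixed wooden stand; its upper, open end faces roughly to +y (the robot's left). Origin on the bed at the foot stop, midway between the walls, 26 mm above the worktop. x: up the bed, 50 deg above level; z: square off the bed. Bed x = 0..75 mm; stop 45 mm high; walls' inner faces y = +-33, x to 40, flared above z = 48 to 62 mm. A seated shaker has parallel axes and its origin at (55, 0, 0) mm.
- tin: Loose round steel pie tin 0.6 kg, 176 mm across at the rim, 140 mm at the foot, 45 mm high, walls and base 4 mm. Origin: centre of the underside.
- bead1_center (a point): centre of a hard white ceramic ball (baking bead), 18 mm diameter, 11 g, one of four that start inside the shaker
- bead2_center (a point): centre of a hard white ceramic ball (baking bead), 18 mm diameter, 11 g, one of four that start inside the shaker
- bead3_center (a point): centre of a hard white ceramic ball (baking bead), 18 mm diameter, 11 g, one of four that start inside the shaker
- bead4_center (a point): centre of a hard white ceramic ball (baking bead), 18 mm diameter, 11 g, one of four that start inside the shaker
- canister: bystander: white jar with wooden cap, 84 mm across, 120 mm tall; origin centre of the underside
- can: bystander: food can, 68 mm across, 100 mm tall; origin centre of the underside
- spoon: bystander: wooden spoon 220 mm long lying along its x axis; origin under its middle
Things that resemble listed ones, but are neither listed nor needed, are in the scene too. What is shaped like the shaker but orange or turquoise is not meant. Of the things shaped like the tin, the steel one is meant.

How it is judged (in metres and radians):
On the way, in this order (a step that is already met when the one before it is completed fails the run):
1. the shaker sits home in the stand, lid end up, let go (x of shaker_base in the frame of cradle between -0.005 and 0.018 m and z of shaker_base in the frame of cradle below 0.038 m and angle between the x axis of shaker and the x axis of cradle, either way round below 0.13 rad and x of shaker_mouth in the frame of cradle above 0.09 m and y of shaker_base in the frame of cradle between -0.01 and 0.01 m and contact force between the fingers and shaker below 0.3 N), for 0.2 s.
2. the dial is turned to the largest opening while the shaker sits in the stand (value of joint dial above 1.58 rad and x of shaker_base in the frame of cradle between -0.005 and 0.018 m and z of shaker_base in the frame of cradle below 0.038 m and angle between the x axis of shaker and the x axis of cradle, either way round below 0.13 rad and x of shaker_mouth in the frame of cradle above 0.09 m and y of shaker_base in the frame of cradle between -0.01 and 0.01 m), for 0.2 s.
3. all four beads are in the pie tin (horizontal distance between each of bead1_center, bead2_center, bead3_center, bead4_center and tin below 0.074 m and z of each of bead1_center, bead2_center, bead3_center, bead4_center in the frame of tin below 0.045 m), for 0.2 s.
At the end, for the whole second after the job is handed in: All four beads lie in the pie tin, which stands flat. The shaker rests in the stand, lid end up: closed end within 18 mm of the foot stop, underside within 8 mm of the bed, centred within 10 mm, axis within 0.13 rad of the trough; dial still at 1.58 or more (all of step 2 and all of step 3 and linear speed of shaker below 0.02 m/s and angle between tin's own z axis and vertical below 0.1 rad); the robot touches nothing.
It fails at once if the canister is moved more than 40 mm (distance of canister from where it was at the start of the episode above 0.04 m).
It fails at once if the can is moved more than 40 mm (distance of can from where it was at the start of the episode above 0.04 m).
It fails at once if the spoon is moved more than 40 mm (distance of spoon from where it was at the start of the episode above 0.04 m).
It also fails if it takes over 72 s, if anything falls off the work surface, if the arm or the gripper's body presses on something with over 40 N, if the wrist force passes 120 N, or if a joint passes its speed limit or range.

ROBOT

A 6-joint arm with a two-finger parallel gripper is mounted at the origin on the work surface. World frame = base frame: x ahead of the robot, y to its left, z up, the work surface at z = 0. Lengths are in mm, angles in rad, forces in N, time in s.
With the tool pointing down it reaches from about 350 to 950 mm from the base axis. Payload 17.4 kg.
Tool frame: the origin (TCP) lies at the very end of the fingers, on their centre line; the grasp point (between the pads) lies 19 mm behind it; z points along the fingers, y is the line along which they close (so a half turn about z gives the same grasp; the last joint's range is limited). The gripper opens to 93 mm and grips with 3 to 60 N. Pads are 15 mm wide; open, the fingers measure 128 mm over their backs; the gripper's body (75 mm by 188 mm) begins 65 mm behind the grasp point.
Start: joints at [1.282, 0.116, 1.442, -0, 1.584, -0.038], TCP at [167.529, 653.886, 218.646] pointing down, gripper open.
Joint ranges: [-2.83, 2.83], [-0.83, 2.19], [0.07, 2.5], [-1.14, 4.28], [0.01, 3], [-2.97, 2.97]. Speed limits (rad/s): [1.89, 1.89, 2.22, 3.14, 3.14, 3.14].

INTERFACE

Orientations are given as a 3x3 rotation matrix whose columns are the frame's x, y, z axes.
In Python, from station import bot gives the robot as it stands. The module is installed in compiled form; this text tells all that it offers.
- The arm moves only by the tool move_arm, never from a script. Its argument "increments" is a list of rows, each a list of 6 numbers: the shift along the tool's x, y, z in units of 30 mm (1.0 is 30 mm), then the turn, a rotation vector about the tool's x, y, z in units of 6 degrees (1.0 is 6 degrees). In form: [[x, y, z, ax, ay, az], ...]. A call has 1 to 20 rows; each row shifts and turns the commanded pose from where the row before left it, along the tool's axes as they then stand; what a row does not reach is not made up. A row lasts 1/10 s, in which the tool goes at most 50 mm and 8.59 degrees, less where a joint would pass 70% of its speed; a pose out of reach is approached as far as the arm can. A call is refused whole if a number of a shift passes 1 or a number of a turn 1, either way. A call with a gripper value outside its range is refused whole. "jaw" is the closure, from 0 (fully open) to 1 (shut), set as the call begins (left out, the last holds). The fingers move at their own pace and stop on an object; "force" is the grip in N (left out, the last holds). Time passes only in rows, so rows that do not move let the fingers close. It gives the time, the measured TCP pose, the force, the opening and the grip force at its end, in the units of the state.
- bot.read_state(): the state, without advancing time (a new reading comes with each control period).
- bot.get_image(name): name is "scene" or "side" or "wrist"; returns a dict with "color" (400x640x3 uint8, red, green, blue), "z_map" (400x640 float32, mm along the optical axis (not along the pixel's ray), 0 where there is no reading), "K" (3x3 intrinsics, pixels), "camera_from_world" (4x4, takes a point from world to camera coordinates). Camera axes: x right, y down, z forward; pixel columns grow to the right and rows downward; lengths in mm; the calibration is good to about 2 mm. A picture is of the moment at which its call begins.
- bot.sign_off(): hands the job in; it is judged then, once.
Trained networks look in a picture, given as the dict that the camera call returned (one of the last four; its "shot" number tells which), for a name from the list of things; names that differ only in an ending like _2 or _b are one class to them, and where a whole thing is asked for, a point or a joint stands for the part that bears it (a point fixed in the world has none). Each returns a list of dicts, best first, with "score" (0 to 1); they miss things now and then, are a little off and sometimes report something else, mostly with a low value. They report only what shows in the picture. A call takes as long as a camera call. They do not tell look-alikes from the thing itself.
- bot.spot_in(picture, target): "point" ([row, column] in pixels, amid what is visible of it).
- bot.place_of(picture, target): "point" ([row, column] in pixels: a listed point, or the origin of a listed thing).
The state is a dict: "clock": time; "q": joint angles; "dq": joint speeds; "tau": joint torques, N m; "ee_pos": TCP position; "tcp_rot": TCP orientation; "ft_force": force on the tool from outside, world axes, zero at the start; "torque": the same for the moment, N m; "grip_width": opening from 0.0 (shut) to 1.0 (fully open); "finger_force": force on a finger pad.
Only numpy, scipy, OpenCV 4.12 (cv2) and the standard library are available. Lean on these libraries where they do the work, as an engineer would, in place of code of your own. Each camera call takes 0.05 s, during which the arm holds its last target. There are 200 camera calls.

## Working session

There is one attempt and no reset: what is moved stays moved. The work goes in short steps, Python scripts to look and compute and a tool call to move; the robot and the scene stay as the last step left them, time stands still between calls to the robot, and variables do not carry over. Pictures are saved under pics/ and viewed, at most 10 in all, crops included, and the job is handed in when it is done.

Besides the shell and the picture viewer there is one more tool, called after "Call:" as name(argument=value, ...) on one line, values as JSON. move_arm: Moves the arm, as the interface text tells. Its arguments: {"type":"object","properties":{"increments":{"type":"array","items":{"type":"array","items":{"type":"number"}}},"jaw":{"type":"number"},"force":{"type":"number"}},"required":["increments"]}

```bash
mkdir -p pics
cat > h.py <<'E'
import numpy as np, cv2
from station import bot
def world(im,r,c,z=None):
    K=im["K"];T=np.linalg.inv(im["camera_from_world"])
    d=np.linalg.inv(K)@np.array([c,r,1.])
    if z is None:
        zz=im["z_map"][int(round(r)),int(round(c))]
        return (T@np.append(d*zz,1))[:3]
    o=T[:3,3];w=T[:3,:3]@d
    return o+w*(z-o[2])/w[2]
def cloud(im):
    K=im["K"];T=np.linalg.inv(im["camera_from_world"])
    v,u=np.mgrid[:400,:640]; z=im["z_map"]
    P=np.stack([(u-K[0,2])/K[0,0]*z,(v-K[1,2])/K[1,1]*z,z],-1)
    return P@T[:3,:3].T+T[:3,3]
def proj(im,p):
    q=im["camera_from_world"]@np.append(p,1); q=im["K"]@q[:3]; return q[:2]/q[2]
def save(im,name): cv2.imwrite("pics/"+name,im["color"][:,:,::-1])
E
python3 - <<'E'
from h import *
np.set_printoptions(precision=1,suppress=True)
ims={n:bot.get_image(n) for n in("scene","side","wrist")}
cv2.imwrite("pics/a.png",cv2.resize(np.vstack([ims["scene"]["color"],ims["side"]["color"]]),(640,800))[:,:,::-1][:600] if 0 else np.vstack([cv2.resize(ims[n]["color"],(480,300)) for n in("scene","side")])[:,:,::-1])
save(ims["scene"],"s.png")
for n in ims:
    im=ims[n];print(n,np.linalg.inv(im["camera_from_world"])[:3,3])
    for t in("shaker","shaker_mouth","shaker_base","dial_bar","cradle","tin","canister","can","spoon"):
        for d in bot.place_of(im,t)[:4]:
            r,c=d["point"]
            if 0<=r<399.5 and 0<=c<639.5: print(t,round(d["score"],2),np.array(d["point"]),world(im,r,c))
    np.savez("pics/%s0.npz"%n,**{k:im[k] for k in("color","z_map","K","camera_from_world")})
E
```

```text
scene [1317.5 -320.6  883.5]
shaker 0.91 [232.5 190.5] [ 531.1 -318.1   39.4]
shaker 0.84 [294.3 158.4] [ 689.  -424.    44.1]
shaker 0.83 [203.1 168.1] [ 409.  -350.8   47.2]
shaker_mouth 0.89 [182.5 167.6] [ 340.5 -336.6   60.4]
shaker_mouth 0.67 [299.9 131.7] [ 691.3 -477.6   59.6]
shaker_mouth 0.64 [214.3 199.8] [ 498.5 -282.4   60.8]
shaker_base 0.87 [238.3 167.7] [ 527.1 -375.1   39.4]
shaker_base 0.69 [277.2 177.5] [ 627.2 -378.4    2.3]
shaker_base 0.69 [209.9 167.7] [ 409.5 -357.5   23.6]
dial_bar 0.68 [305.8 119. ] [ 674.6 -510.5   32. ]
dial_bar 0.47 [211.7 207.3] [ 489.3 -261.7   53. ]
dial_bar 0.47 [174.3 168. ] [ 306.6 -329.1   61. ]
cradle 0.56 [283.6 243.4] [ 741.2 -240.8   46.6]
tin 0.81 [159.2 448. ] [523.3 511.    4.9]
tin 0.77 [170.2 394.1] [499.1 321.1   4.3]
canister 0.58 [226.4 410.9] [742.6 218.9  36.9]
can 0.79 [284.1 241.3] [ 741.2 -245.7   47.5]
spoon 0.78 [266.  346.7] [764.3  18.6  -0.9]
side [ 374.7 -749.8 1063.5]
shaker 0.92 [338.  391.3] [ 642.1 -454.3   64.2]
shaker 0.87 [314.9 322.9] [ 490.1 -350.    59.1]
shaker 0.59 [338.7 274.4] [ 354.  -377.    5
[... 231 characters left out ...]
base 0.68 [315.5 381. ] [ 637.9 -390.9   61.8]
shaker_base 0.64 [330.8 291.4] [ 400.4 -370.4   58. ]
shaker_base 0.28 [315.8 323.4] [ 490.8 -352.4   58.3]
dial_bar 0.68 [331.9 242.5] [ 276.9 -338.8   50.8]
dial_bar 0.67 [365.7 405.3] [ 664.4 -514.9   14.2]
dial_bar 0.53 [290.9 306.9] [ 466.7 -263.5   40.4]
dial_bar 0.25 [159.1 335.2] [688.  218.9  36.5]
cradle 0.69 [210.4 328.7] [599.8 -10.7  48.5]
tin 0.82 [159.8 283.7] [509.  291.3   7.3]
tin 0.59 [122.4 275.9] [520.8 515.3   2.2]
canister 0.71 [158.1 335.6] [687.9 214.5  46. ]
can 0.57 [273.4 383.4] [ 689.5 -272.6   55.2]
spoon 0.67 [205.  372.2] [753.9  -4.7  20.2]
spoon 0.37 [289.9 304.7] [ 461.3 -259.7   41.9]
wrist [ 98.9 671.8 385. ]
```

View pics/a.png

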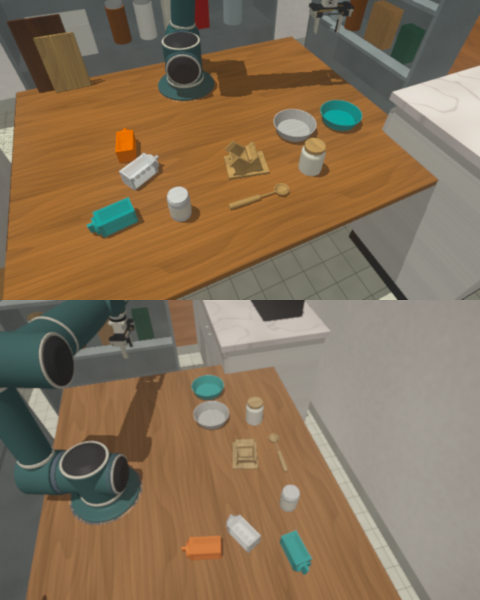

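The clear shaker is the middle one of three (scene ≈ [228,187]), lid towards the robot's left. The stand is at scene ≈ [212,325] and the steel tin at [168,394], nearer than the turquoise one. Next I fit the poses.

Run:
```python
from h import *
np.set_printoptions(precision=1,suppress=True)
ims={n:dict(np.load("pics/%s0.npz"%n)) for n in("scene","side")}
pts={"scene":{"shaker":(232.5,190.5,0),"mouth":(214.3,199.8,30),"base":(238.3,167.7,30),"bar":(211.7,207.3,30),"tin":(170.2,394.1,0)},
"side":{"shaker":(314.9,322.9,0),"mouth":(297.4,314,30),"base":(322.8,339,30),"bar":(290.9,306.9,30),"tin":(159.8,283.7,0),"cradle":(210.4,328.7,26)}}
for n in pts:
    for k,(r,c,z) in pts[n].items(): print(n,k,world(ims[n],r,c,z))
def mask(P,cx,cy,R,lo=6): return (np.hypot(P[...,0]-cx,P[...,1]-cy)<R)&(P[...,2]>lo)&(P[...,2]<130)
for n in ims:
    P=cloud(ims[n]); 
    q=P[mask(P,503,307,125)&(P[...,2]>40)&(P[...,2]<52)]; 
    c,r=cv2.minEnclosingCircle(q[:,:2].astype(np.float32)); print(n,"tin rim",c,r)
    q=P[mask(P,500,-330,75,15)]; print(n,"shaker rect",cv2.minAreaRect(q[:,:2].astype(np.float32)),q[:,2].max(),len(q))
    m=mask(P,600,-10,110,-20); q=P[m&(P[...,2]>4)]; print(n,"cradle rect",cv2.minAreaRect(q[:,:2].astype(np.float32)),q.min(0),q.max(0))
cr=[cv2.resize(ims["scene"]["color"][170:270,270:410],None,fx=4,fy=4,interpolation=2),cv2.resize(ims["side"]["color"][160:260,280:380],None,fx=4,fy=4,interpolation=2)]
cr=np.hstack([cr[0][:, :400],cr[1]]);cv2.imwrite("pics/c.png",cr[:,:,::-1])
```

```text
scene shaker [ 494.4 -318.    -0. ]
scene mouth [ 467.8 -281.    30. ]
scene base [ 518.3 -375.7   30. ]
scene bar [ 466.4 -260.1   30. ]
scene tin [495.1 324.2   0. ]
side shaker [ 496.9 -326.4    0. ]
side mouth [ 482.4 -282.8   30. ]
side base [ 529.7 -370.5   30. ]
side bar [ 467.6 -258.6   30. ]
side tin [509.9 298.5   0. ]
side cradle [604.8   5.7  26. ]
scene tin rim (505.3921203613281, 306.54779052734375) 90.85284423828125
scene shaker rect ((498.4322814941406, -321.0537109375), (67.01284790039062, 127.38987731933594), 29.203290939331055) 64.63103122302437 1374
scene cradle rect ((618.4788818359375, -9.224807739257812), (198.16651916503906, 172.43087768554688), 57.925048828125) [ 505.4 -113.7    4. ] [694.9  99.7  98.2]
side tin rim (506.12298583984375, 303.91607666015625) 90.11865234375
side shaker rect ((497.3450012207031, -320.9337463378906), (62.647220611572266, 131.1443328857422), 28.371187210083008) 67.88673359916106 1213
side cradle rect ((600.9915771484375, -12.829559326171875), (204.34825134277344, 212.10084533691406), 77.6810302734375) [ 495.5 -114.7    4. ] [709.8  96.9  97.7]
```

View pics/c.png

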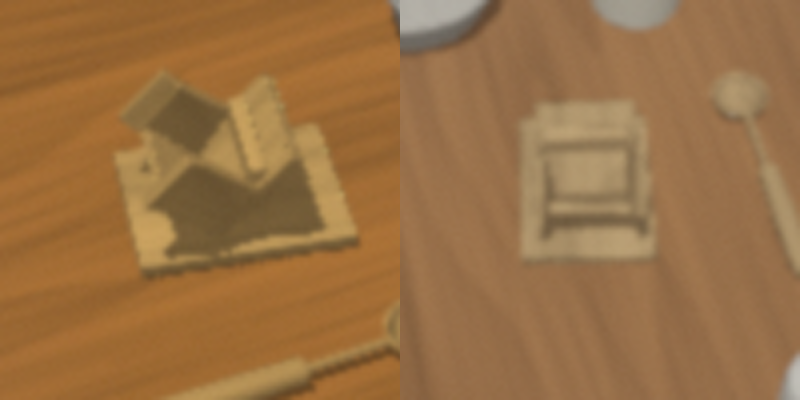

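The left crop shows the stand's trough opening towards +y. The right crop shows it from above: foot stop at the lower end (crop ≈ [210,590]), walls at columns ~550 and 635. I'll write a move planner and go for a wrist look over the stand.

```bash
cat > plan.py <<'E'
import numpy as np, json
from scipy.spatial.transform import Rotation as Ro, Slerp
from station import bot
def cur():
    s=bot.read_state(); return np.array(s["ee_pos"],float),np.array(s["tcp_rot"],float)
def Rzx(z,x):
    z=np.array(z,float)/np.linalg.norm(z); x=np.array(x,float); x-=z*(x@z); x/=np.linalg.norm(x)
    return np.stack([x,np.cross(z,x),z],1)
def rows(wps,start=None,vmm=26,vdeg=5.5,dec=2):
    "wps: list of (pos,R). Rounded rows with error feedback; prints them in calls of <=20"
    p,R=start or cur(); p=p.copy();R=R.copy();out=[]
    for P,Q in wps:
        P=np.array(P,float); Q=R if Q is None else Q
        p0,R0=p.copy(),R.copy()
        ang=np.degrees(np.linalg.norm(Ro.from_matrix(R0.T@Q).as_rotvec()))
        n=max(1,int(np.ceil(max(np.linalg.norm(P-p0)/vmm,ang/vdeg))))
        sl=Slerp([0,1],Ro.from_matrix([R0,Q]))
        for i in range(1,n+1):
            t=i/n; d=R.T@(p0+(P-p0)*t-p); w=np.degrees(Ro.from_matrix(R.T@sl(t).as_matrix()).as_rotvec())
            r=np.round(np.r_[d/30,w/6],dec)+0.
            r=np.clip(r,-1,1); out.append(r.tolist())
            p=p+R@(r[:3]*30); R=R@Ro.from_rotvec(np.radians(r[3:]*6)).as_matrix()
    for i in range(0,len(out),20): print(len(out[i:i+20]),json.dumps(out[i:i+20]).replace(" ",""))
    return p,R
E
python3 - <<'E'
from plan import *
from h import *
np.set_printoptions(precision=3,suppress=True)
p,R=cur(); print(R)
im=dict(np.load("pics/wrist0.npz")); Tc=np.linalg.inv(im["camera_from_world"])
print("cam in tool", R.T@(Tc[:3,3]-p), "\n",R.T@Tc[:3,:3])
rows([((590,-5,270) if 0 else (655,-5,270),Rzx((0,0,-1),(1,0,0)) if 0 else R)])
E
```

```text
[[-0.969  0.248  0.   ]
 [ 0.248  0.969 -0.   ]
 [-0.    -0.    -1.   ]]
cam in tool [  70.949    0.306 -166.393] 
 [[ 0.    -0.967 -0.255]
 [ 1.     0.001 -0.001]
 [ 0.001 -0.255  0.967]]
20 [[-0.66,-0.54,-0.05,0.0,0.0,0.0],[-0.66,-0.54,-0.06,0.0,0.0,0.0],[-0.67,-0.54,-0.05,0.0,0.0,0.0],[-0.66,-0.54,-0.05,0.0,0.0,0.0],[-0.66,-0.53,-0.06,0.0,0.0,0.0],[-0.66,-0.54,-0.05,0.0,0.0,0.0],[-0.67,-0.54,-0.05,0.0,0.0,0.0],[-0.66,-0.54,-0.06,0.0,0.0,0.0],[-0.66,-0.54,-0.05,0.0,0.0,0.0],[-0.66,-0.54,-0.05,0.0,0.0,0.0],[-0.66,-0.54,-0.06,0.0,0.0,0.0],[-0.67,-0.54,-0.05,0.0,0.0,0.0],[-0.66,-0.54,-0.06,0.0,0.0,0.0],[-0.66,-0.53,-0.05,0.0,0.0,0.0],[-0.66,-0.54,-0.05,0.0,0.0,0.0],[-0.67,-0.54,-0.06,0.0,0.0,0.0],[-0.66,-0.54,-0.05,0.0,0.0,0.0],[-0.66,-0.54,-0.05,0.0,0.0,0.0],[-0.66,-0.54,-0.06,0.0,0.0,0.0],[-0.66,-0.54,-0.05,0.0,0.0,0.0]]
12 [[-0.67,-0.54,-0.05,0.0,0.0,0.0],[-0.66,-0.53,-0.06,0.0,0.0,0.0],[-0.66,-0.54,-0.05,0.0,0.0,0.0],[-0.66,-0.54,-0.05,0.0,0.0,0.0],[-0.67,-0.54,-0.06,0.0,0.0,0.0],[-0.66,-0.54,-0.05,0.0,0.0,0.0],[-0.66,-0.54,-0.05,0.0,0.0,0.0],[-0.66,-0.54,-0.06,0.0,0.0,0.0],[-0.66,-0.54,-0.05,0.0,0.0,0.0],[-0.67,-0.54,-0.05,0.0,0.0,0.0],[-0.66,-0.53,-0.06,0.0,0.0,0.0],[-0.66,-0.54,-0.05,0.0,0.0,0.0]]
```

Run:
```python
from plan import *
rows([((600,-5,240),Rzx((0,0,-1),(0,1,0)))],vmm=38,dec=1)
```

```text
20 [[-0.9,-0.8,0.0,0.0,0.0,0.6],[-1.0,-0.8,-0.1,0.0,0.0,0.6],[-1.0,-0.7,0.0,0.0,0.0,0.6],[-1.0,-0.7,0.0,0.0,0.0,0.6],[-1.0,-0.6,-0.1,0.0,0.0,0.6],[-1.0,-0.5,0.0,0.0,0.0,0.6],[-1.0,-0.4,0.0,0.0,0.0,0.6],[-1.0,-0.3,-0.1,0.0,0.0,0.6],[-1.0,-0.3,0.0,0.0,0.0,0.6],[-1.0,-0.1,0.0,0.0,0.0,0.6],[-1.0,-0.1,-0.1,0.0,0.0,0.6],[-1.0,0.0,0.0,0.0,0.0,0.6],[-1.0,0.1,0.0,0.0,0.0,0.6],[-1.0,0.3,-0.1,0.0,0.0,0.6],[-1.0,0.3,0.0,0.0,0.0,0.6],[-1.0,0.4,0.0,0.0,0.0,0.6],[-1.0,0.5,-0.1,0.0,0.0,0.6],[-1.0,0.5,0.0,0.0,0.0,0.6],[-1.0,0.7,0.0,0.0,0.0,0.6],[-1.0,0.7,-0.1,0.0,0.0,0.6]]
1 [[-1.0,0.9,0.0,0.0,0.0,0.6]]
```

Call:
move_arm(increments=[[-0.9, -0.8, 0.0, 0.0, 0.0, 0.6], [-1.0, -0.8, -0.1, 0.0, 0.0, 0.6], [-1.0, -0.7, 0.0, 0.0, 0.0, 0.6], [-1.0, -0.7, 0.0, 0.0, 0.0, 0.6], [-1.0, -0.6, -0.1, 0.0, 0.0, 0.6], [-1.0, -0.5, 0.0, 0.0, 0.0, 0.6], [-1.0, -0.4, 0.0, 0.0, 0.0, 0.6], [-1.0, -0.3, -0.1, 0.0, 0.0, 0.6], [-1.0, -0.3, 0.0, 0.0, 0.0, 0.6], [-1.0, -0.1, 0.0, 0.0, 0.0, 0.6], [-1.0, -0.1, -0.1, 0.0, 0.0, 0.6], [-1.0, 0.0, 0.0, 0.0, 0.0, 0.6], [-1.0, 0.1, 0.0, 0.0, 0.0, 0.6], [-1.0, 0.3, -0.1, 0.0, 0.0, 0.6], [-1.0, 0.3, 0.0, 0.0, 0.0, 0.6], [-1.0, 0.4, 0.0, 0.0, 0.0, 0.6], [-1.0, 0.5, -0.1, 0.0, 0.0, 0.6], [-1.0, 0.5, 0.0, 0.0, 0.0, 0.6], [-1.0, 0.7, 0.0, 0.0, 0.0, 0.6], [-1.0, 0.7, -0.1, 0.0, 0.0, 0.6]])

```text
clock: 3.5
ee_pos: [566.7, 121.5, 239.5]
tcp_rot: [[-0.061, 0.998, -0.0], [0.998, 0.061, 0.0], [0.0, -0.0, -1.0]]
ft_force: [-1.0, 0.5, -0.4]
grip_width: 1.003
finger_force: 0.0
```

Call:
move_arm(increments=[[-1.0, 0.6, 0.0, 0.0, 0.0, 0.6], [-1.0, 0.3, 0, 0, 0, 0.0], [-1.0, 0.0, 0, 0, 0, 0], [0, 0, 0, 0, 0, 0], [0, 0, 0, 0, 0, 0]])

```text
clock: 4.0
ee_pos: [594.8, 33.6, 239.7]
tcp_rot: [[0.001, 1.0, 0.0], [1.0, -0.001, 0.0], [0.0, 0.0, -1.0]]
ft_force: [-0.1, 0.2, 1.1]
grip_width: 0.998
finger_force: 0.0
```

Run:
```python
from plan import *
from h import *
np.set_printoptions(precision=2,suppress=True)
print(cur(),bot.read_state()["q"])
im=bot.get_image("wrist"); save(im,"w1.png")
np.savez("pics/w1.npz",**{k:im[k] for k in("color","z_map","K","camera_from_world")})
for d in bot.place_of(im,"cradle")[:2]: print(d, world(im,*d["point"],z=26))
```

```text
(array([594.82,  33.58, 239.7 ]), array([[ 0.,  1.,  0.],
       [ 1., -0.,  0.],
       [ 0.,  0., -1.]])) [ 0.01 -0.06  1.59  0.    1.61  0.01]
{'point': [190.5, 328.1], 'score': 0.86} [601.92  16.8   26.  ]
```

View pics/w1.png

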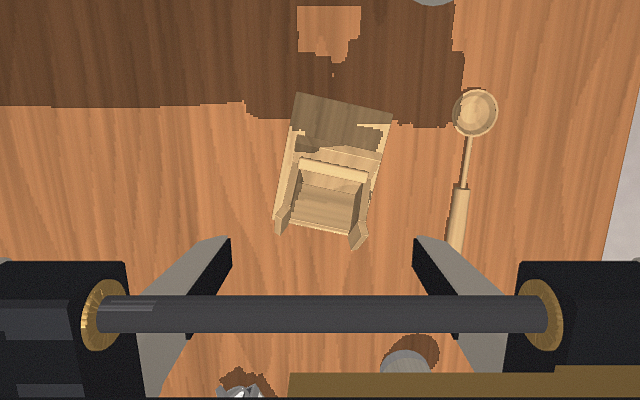

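The wrist picture shows the stand at about [195,330], turned about 13° clockwise: upper bed edge at row ~170, trough below it, stop at row ~230. The spoon is on the right. Now I fit it from depth.

```bash
cat > fitc.py <<'E'
from h import *
np.set_printoptions(precision=3,suppress=True)
im=dict(np.load("pics/w1.npz")); P=cloud(im)
q=P[185:222,305:352].reshape(-1,3)
for _ in range(4):
    c=q.mean(0); n=np.linalg.svd(q-c,full_matrices=False)[2][2]; n*=np.sign(n[2]); r=(q-c)@n; q=q[abs(r)<max(2,1.5*r.std())]
print("bed",c,n,"tilt",np.degrees(np.arccos(n[2])),"yaw",np.degrees(np.arctan2(-n[0],-n[1])),r.std(),len(q))
b=np.arctan2(-n[0],-n[1]);u=np.array([np.sin(b),np.cos(b),0]);s,co=np.sin(np.radians(50)),np.cos(np.radians(50))
X=u*co+np.array([0,0,s]);Z=-u*s+np.array([0,0,co]);Y=np.cross(Z,X);R=np.stack([X,Y,Z],1)
z26=26; # point on bed at height 26
o=c-X*((c[2]-26)/s)
L=(P[80:260,260:400]-o)@R; C=L.reshape(-1,3)
m=(C[:,2]>-6)&(C[:,2]<75)&(C[:,0]>-30)&(C[:,0]<90)&(abs(C[:,1])<80); C=C[m]
def h(a,lo,hi,st): 
    k,e=np.histogram(a,np.arange(lo,hi,st)); print([(round(float(x),1),int(v)) for x,v in zip(e,k) if v])
print("y of walls z5-45");h(C[(C[:,2]>6)&(C[:,2]<46)&(C[:,0]>3)&(C[:,0]<38)][:,1],-60,60,2)
print("y bed");h(C[(abs(C[:,2])<3)&(C[:,0]>45)][:,1],-60,60,3)
print("x bed");h(C[(abs(C[:,2])<3)&(abs(C[:,1])<25)][:,0],-20,90,3)
print("stop x");h(C[(C[:,2]>10)&(C[:,2]<50)&(abs(C[:,1])<25)][:,0],-30,30,2)
print("zmax in stop");h(C[(C[:,0]<4)&(abs(C[:,1])<25)][:,2],0,60,3)
print("o",o);print(R)
E
python3 fitc.py
```

```text
bed [600.676   4.992  39.173] [0.139 0.629 0.765] tilt 40.07525611066151 yaw -167.51539984890198 0.6754864908093524 1456
y of walls z5-45
[(-46.0, 46), (-44.0, 62), (-42.0, 64), (-40.0, 52), (-38.0, 45), (-36.0, 1), (-34.0, 4), (-32.0, 2), (-28.0, 6), (-26.0, 2), (-24.0, 3), (-22.0, 1), (-20.0, 1), (-18.0, 1), (-16.0, 2), (-14.0, 3), (-12.0, 2), (-10.0, 1), (-8.0, 4), (-6.0, 3), (-4.0, 5), (-2.0, 2), (0.0, 2), (2.0, 2), (4.0, 2), (6.0, 2), (8.0, 6), (10.0, 4), (12.0, 3), (14.0, 5), (16.0, 3), (18.0, 4), (20.0, 4), (22.0, 3), (24.0, 1), (28.0, 198), (30.0, 45), (32.0, 61), (34.0, 62), (36.0, 10)]
y bed
[(-51.0, 4), (-48.0, 8), (-45.0, 6), (-42.0, 8), (-39.0, 5), (27.0, 10), (30.0, 10), (33.0, 9), (36.0, 6), (39.0, 1)]
x bed
[(-5.0, 4), (-2.0, 45), (1.0, 80), (4.0, 101), (7.0, 107), (10.0, 113), (13.0, 115), (16.0, 112), (19.0, 108), (22.0, 118), (25.0, 116), (28.0, 106), (31.0, 78), (34.0, 47), (37.0, 18), (40.0, 6)]
stop x
[(-2.0, 35), (0.0, 224), (2.0, 202), (4.0, 6), (14.0, 6), (16.0, 81), (18.0, 3)]
zmax in stop
[(0.0, 129), (3.0, 118), (6.0, 60), (9.0, 63), (12.0, 51), (15.0, 68), (18.0, 61), (21.0, 68), (24.0, 67), (27.0, 70), (30.0, 29)]
o [603.066  15.784  26.   ]
[[-0.139  0.976  0.166]
 [-0.628 -0.216  0.748]
 [ 0.766  0.     0.643]]
```

That surface's normal is 50° above level, so it is the stop's inner face, not the bed. I'll redo the fit on that basis.

```bash
sed -i '/^b=np/,$d' fitc.py
cat >> fitc.py <<'E'
b=np.arctan2(n[0],n[1]);u=np.array([np.sin(b),np.cos(b),0]);s,co=np.sin(np.radians(50)),np.cos(np.radians(50))
X=u*co+np.array([0,0,s]);Z=-u*s+np.array([0,0,co]);Y=np.cross(Z,X);R=np.stack([X,Y,Z],1)
o=c-Z*((c[2]-26)/co)
C=((P[80:260,260:400]-o)@R).reshape(-1,3)
C=C[(C[:,2]>-40)&(C[:,2]<75)&(C[:,0]>-30)&(C[:,0]<90)&(abs(C[:,1])<80)]
def h(t,a,lo,hi,st):
    k,e=np.histogram(a,np.arange(lo,hi,st)); print(t,[(round(float(x),1),int(v)) for x,v in zip(e,k) if v])
h("bed z",C[(C[:,0]>8)&(C[:,0]<72)&(abs(C[:,1])<25)][:,2],-20,20,1)
h("wall y",C[(C[:,2]>6)&(C[:,2]<46)&(C[:,0]>5)&(C[:,0]<38)][:,1],-60,60,2)
h("top wall y",C[(C[:,2]>48)&(C[:,2]<66)&(C[:,0]>5)&(C[:,0]<38)][:,1],-70,70,2)
h("stop x",C[(C[:,2]>10)&(C[:,2]<45)&(abs(C[:,1])<25)][:,0],-12,12,1)
h("stop y",C[(C[:,2]>10)&(C[:,2]<43)&(abs(C[:,0])<2)][:,1],-60,60,3)
h("bed y",C[(abs(C[:,2])<4)&(C[:,0]>50)][:,1],-60,60,3)
h("x top",C[(abs(C[:,1])<25)&(abs(C[:,2])<4)][:,0],-10,90,3)
h("x wall top",C[(abs(C[:,1])>30)&(C[:,2]>45)&(C[:,2]<66)][:,0],-20,60,3)
h("z stop",C[(abs(C[:,1])<25)&(abs(C[:,0])<3)][:,2],-10,60,3)
print("o",o);print(R)
E
python3 fitc.py
```

```text
bed [600.676   4.992  39.173] [0.139 0.629 0.765] tilt 40.07525611066151 yaw -167.51539984890198 0.6754864908093524 1456
bed z [(0.0, 65), (1.0, 811), (2.0, 168), (3.0, 33), (4.0, 50), (5.0, 61), (6.0, 64), (7.0, 79), (8.0, 62), (9.0, 71), (10.0, 64), (11.0, 85), (12.0, 31)]
wall y [(-30.0, 189), (36.0, 33)]
top wall y [(-42.0, 6), (-40.0, 17), (-38.0, 19), (-36.0, 21), (-34.0, 47), (-32.0, 50), (-30.0, 61), (-28.0, 1), (36.0, 15), (38.0, 30), (40.0, 31), (42.0, 29), (44.0, 23), (46.0, 23), (48.0, 18)]
stop x [(-3.0, 3), (-2.0, 110), (-1.0, 572), (0.0, 560), (1.0, 93), (2.0, 2)]
stop y [(-30.0, 46), (-27.0, 81), (-24.0, 70), (-21.0, 78), (-18.0, 72), (-15.0, 76), (-12.0, 72), (-9.0, 75), (-6.0, 76), (-3.0, 75), (0.0, 75), (3.0, 76), (6.0, 77), (9.0, 76), (12.0, 78), (15.0, 74), (18.0, 76), (21.0, 77), (24.0, 76), (27.0, 78), (30.0, 75), (33.0, 75), (36.0, 40)]
bed y [(-39.0, 9), (-36.0, 56), (-33.0, 62), (-30.0, 58), (-27.0, 59), (-24.0, 60), (-21.0, 56), (-18.0, 60), (-15.0, 60), (-12.0, 58), (-9.0, 59), (-6.0, 60), (-3.0, 60), (0.0, 61), (3.0, 61), (6.0, 60), (9.0, 58), (12.0, 62),
[... 225 characters left out ...]
0, 67), (20.0, 61), (23.0, 70), (26.0, 58), (29.0, 4), (50.0, 14), (53.0, 134), (56.0, 89), (59.0, 84), (62.0, 86), (65.0, 97), (68.0, 92), (71.0, 112), (74.0, 288)]
x wall top [(-8.0, 20), (-5.0, 33), (-2.0, 38), (1.0, 27), (4.0, 30), (7.0, 26), (10.0, 27), (13.0, 29), (16.0, 27), (19.0, 30), (22.0, 29), (25.0, 34), (28.0, 25), (31.0, 37), (34.0, 30), (37.0, 197), (40.0, 132)]
z stop [(-1.0, 69), (2.0, 115), (5.0, 95), (8.0, 114), (11.0, 112), (14.0, 106), (17.0, 115), (20.0, 116), (23.0, 101), (26.0, 116), (29.0, 122), (32.0, 115), (35.0, 123), (38.0, 118), (41.0, 125), (44.0, 142), (47.0, 4)]
o [604.07  20.32  26.  ]
[[ 0.139 -0.976 -0.166]
 [ 0.628  0.216 -0.748]
 [ 0.766  0.     0.643]]
```

The stand pose is now clean: origin ≈ (600.4, 20.0, 26.9), yaw 12.5°. Next is a close look at the shaker.

Run:
```python
from plan import *
rows([((500,-325,225),Rzx((0,0,-1),(-.47,.88,0)))],vmm=28,dec=1)
```

```text
14 [[-0.9,-0.2,0.0,0.0,0.0,-0.3],[-0.8,-0.3,0.1,0.0,0.0,-0.4],[-0.8,-0.3,0.0,0.0,0.0,-0.3],[-0.9,-0.3,0.0,0.0,0.0,-0.3],[-0.8,-0.3,0.1,0.0,0.0,-0.4],[-0.8,-0.4,0.0,0.0,0.0,-0.3],[-0.8,-0.4,0.0,0.0,0.0,-0.3],[-0.8,-0.4,0.1,0.0,0.0,-0.4],[-0.7,-0.5,0.0,0.0,0.0,-0.3],[-0.8,-0.5,0.0,0.0,0.0,-0.3],[-0.7,-0.5,0.1,0.0,0.0,-0.4],[-0.7,-0.5,0.0,0.0,0.0,-0.3],[-0.7,-0.5,0.1,0.0,0.0,-0.3],[-0.7,-0.6,0.0,0.0,0.0,-0.4]]
```

Call:
move_arm(increments=[[-0.9, -0.2, 0.0, 0.0, 0.0, -0.3], [-0.8, -0.3, 0.1, 0.0, 0.0, -0.4], [-0.8, -0.3, 0.0, 0.0, 0.0, -0.3], [-0.9, -0.3, 0.0, 0.0, 0.0, -0.3], [-0.8, -0.3, 0.1, 0.0, 0.0, -0.4], [-0.8, -0.4, 0.0, 0.0, 0.0, -0.3], [-0.8, -0.4, 0.0, 0.0, 0.0, -0.3], [-0.8, -0.4, 0.1, 0.0, 0.0, -0.4], [-0.7, -0.5, 0.0, 0.0, 0.0, -0.3], [-0.8, -0.5, 0.0, 0.0, 0.0, -0.3], [-0.7, -0.5, 0.1, 0.0, 0.0, -0.4], [-0.7, -0.5, 0.0, 0.0, 0.0, -0.3], [-0.7, -0.5, 0.1, 0.0, 0.0, -0.3], [-0.7, -0.6, 0.0, 0.0, 0.0, -0.4], [0, 0, 0, 0, 0, 0], [0, 0, 0, 0, 0, 0]])

```text
clock: 5.7
ee_pos: [501.3, -325.9, 224.6]
tcp_rot: [[-0.473, 0.881, 0.0], [0.881, 0.473, 0.0], [0.0, 0.0, -1.0]]
ft_force: [0.3, 0.5, 0.5]
grip_width: 1.002
finger_force: 0.0
```

Run:
```python
from plan import *
from h import *
np.set_printoptions(precision=2,suppress=True)
p,R=cur();print(p,R[:,0],bot.read_state()["q"])
im=bot.get_image("wrist"); save(im,"w2.png")
np.savez("pics/w2.npz",**{k:im[k] for k in("color","z_map","K","camera_from_world")})
for t,z in(("shaker",0),("shaker_mouth",30),("shaker_base",30),("dial_bar",30)):
  for d in bot.place_of(im,t)[:2]: print(t,d, world(im,*d["point"],z=z))
P=cloud(im); m=(np.hypot(P[...,0]-505,P[...,1]+330)<75)&(P[...,2]>15)&(P[...,2]<75); q=P[m]
r=cv2.minAreaRect(q[:,:2].astype(np.float32)); print(r,np.percentile(q[:,2],[5,50,99]))
print(R.T@(np.array([r[0][0],r[0][1],0])-p))
m=(P[...,2]>52)&(P[...,2]<70)&(np.hypot(P[...,0]-505,P[...,1]+330)<80); r=cv2.minAreaRect(P[m][:,:2].astype(np.float32));print("top",r,cv2.boxPoints(r))
# orange extents near
hsv=cv2.cvtColor(im["color"],cv2.COLOR_RGB2HSV); o=(P[...,2]>20)&(P[...,0]<460)&(P[...,2]<80)&(hsv[...,1]>200)
print("orange", cv2.boxPoints(cv2.minAreaRect(P[o][:,:2].astype(np.float32))) if o.sum()>20 else o.sum())
```

```text
[ 501.26 -325.94  224.6 ] [-0.47  0.88  0.  ] [-0.62 -0.05  1.6   0.    1.59 -1.11]
shaker {'point': [176.7, 317.0], 'score': 0.9} [ 498.03 -331.07    0.  ]
shaker {'point': [126.8, 194.4], 'score': 0.72} [ 352.65 -345.68    0.  ]
shaker_mouth {'point': [126.7, 316.9], 'score': 0.93} [ 471.33 -280.31   30.  ]
shaker_mouth {'point': [354.1, 378.6], 'score': 0.63} [ 664.77 -483.95   30.  ]
shaker_base {'point': [278.3, 416.1], 'score': 0.91} [ 650.88 -376.39   30.  ]
shaker_base {'point': [228.5, 320.2], 'score': 0.87} [ 525.94 -375.22   30.  ]
dial_bar {'point': [98.5, 319.7], 'score': 0.95} [ 460.85 -254.68   30.  ]
dial_bar {'point': [76.2, 115.8], 'score': 0.59} [ 274.42 -330.86   30.  ]
((496.509521484375, -321.1257629394531), (61.028194427490234, 124.95985412597656), 28.382692337036133) [51.88 60.97 62.81]
[  6.43  -1.95 224.6 ]
top ((495.2095642089844, -318.7198486328125), (61.028194427490234, 130.42913818359375), 28.382692337036133) [[ 437.36 -275.85]
 [ 499.36 -390.6 ]
 [ 553.06 -361.59]
 [ 491.06 -246.84]]
orange [[ 276.26 -328.62]
 [ 403.49 -384.67]
 [ 426.33 -332.82]
 [ 299.1  -276.77]]
```

View pics/w2.png

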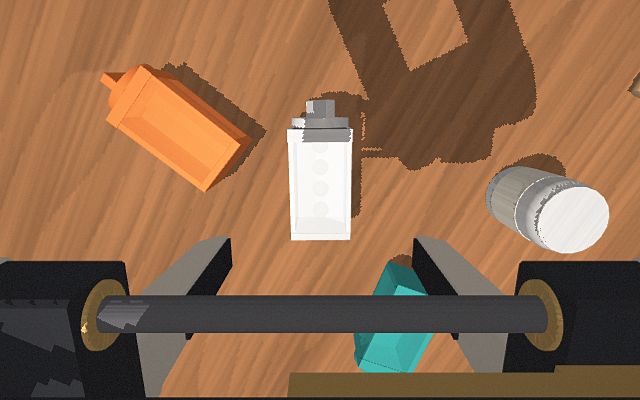

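The clear shaker lies centred at picture [180,320], dial up the image. The orange one is at [125,180], clear of the left finger. The networks and the depth rectangle agree: origin ≈ (500, −327.5), heading 118.4°.

Run:
```python
from plan import *
Q=Rzx((0,0,-1),(-.4753,.8798,0))
rows([((496.2,-320.5,110),Q),((496.2,-320.5,20),Q)],vmm=24)
```

```text
9 [[0.05,-0.01,0.77,0.0,0.0,0.0],[0.04,-0.02,0.76,0.0,0.0,-0.01],[0.05,-0.01,0.77,0.0,0.0,0.0],[0.05,-0.02,0.76,0.0,0.0,0.0],[0.04,-0.01,0.77,0.0,0.0,-0.01],[0.0,0.0,0.75,0.0,0.0,0.0],[0.0,0.0,0.75,0.0,0.0,0.0],[0.0,0.0,0.75,0.0,0.0,0.0],[0.0,0.0,0.75,0.0,0.0,0.0]]
```

Call:
move_arm(increments=[[0.05, -0.01, 0.77, 0, 0, 0], [0.04, -0.02, 0.76, 0, 0, -0.01], [0.05, -0.01, 0.77, 0, 0, 0], [0.05, -0.02, 0.76, 0, 0, 0], [0.04, -0.01, 0.77, 0, 0, -0.01], [0, 0, 0.75, 0, 0, 0], [0, 0, 0.75, 0, 0, 0], [0, 0, 0.75, 0, 0, 0], [0, 0, 0.75, 0, 0, 0], [0, 0, 0, 0, 0, 0]], jaw=0.1)

```text
clock: 6.95
ee_pos: [494.7, -320.0, 16.9]
tcp_rot: [[-0.475, 0.88, -0.004], [0.88, 0.475, 0.002], [0.004, -0.002, -1.0]]
ft_force: [-0.8, -0.3, 0.2]
grip_width: 0.902
finger_force: 0.0
```

Call:
move_arm(increments=[[0, 0, 0, 0, 0, 0], [0, 0, 0, 0, 0, 0], [0, 0, 0, 0, 0, 0], [0, 0, 0, 0, 0, 0], [0, 0, 0, 0, 0, 0], [0, 0, 0, 0, 0, 0]], jaw=1, force=25)

```text
clock: 7.55
ee_pos: [496.4, -321.7, 21.0]
tcp_rot: [[-0.475, 0.88, 0.001], [0.88, 0.475, -0.001], [-0.001, 0.001, -1.0]]
ft_force: [-0.4, 1.5, 7.5]
grip_width: 0.646
finger_force: 25.0
```

```bash
cat > cr.py <<'E'
import numpy as np
O=np.array([600.4,20.0,26.9])
R=np.array([[0.139,-0.976,-0.166],[0.628,0.216,-0.748],[0.766,0,0.643]])
X,Y,Z=R.T
T=np.stack([X,-Y,-Z],1)   # tool orientation holding a seated shaker, tool x = shaker x
def at(x,y,z): return O+R@np.array([x,y,z],float)
E
python3 - <<'E'
from plan import *
import cr
print(bot.read_state()["grip_width"],bot.read_state()["finger_force"],cur()[0])
p,Q=cur()
# TCP in seated shaker: cradle x=55+8, z=TCPheight(20)
g=lambda dx,dz: cr.at(63+dx,0,20+dz)
print(g(0,0),g(60,40))
rows([((496,-320,150),Q),((520,-200,260),Q),(g(70,60),cr.T)],vmm=27)
E
```

```text
0.6462068312932628 24.993852004408836 [ 496.37573476 -321.67622928   20.95733271]
[605.837  44.604  88.018] [607.537  52.364 159.698]
20 [[0.01,0.0,-0.86,0.0,0.0,0.0],[0.01,0.01,-0.86,0.0,0.0,0.0],[0.01,0.0,-0.86,0.0,0.0,0.0],[0.01,0.01,-0.86,0.0,0.0,0.0],[0.01,0.0,-0.86,0.0,0.0,0.0],[0.45,0.37,-0.52,0.0,0.0,0.0],[0.45,0.37,-0.53,0.0,0.0,0.0],[0.44,0.38,-0.52,0.0,0.0,0.0],[0.45,0.37,-0.53,0.0,0.0,0.0],[0.45,0.37,-0.52,0.0,0.0,0.0],[0.45,0.37,-0.53,0.0,0.0,0.0],[0.44,0.38,-0.52,0.0,0.0,0.0],[0.48,0.53,0.22,-0.25,0.66,0.53],[0.5,0.5,0.27,-0.24,0.67,0.53],[0.5,0.46,0.32,-0.25,0.66,0.53],[0.5,0.42,0.36,-0.25,0.67,0.53],[0.5,0.39,0.41,-0.24,0.66,0.53],[0.49,0.35,0.45,-0.25,0.67,0.53],[0.47,0.31,0.49,-0.24,0.66,0.54],[0.46,0.27,0.53,-0.25,0.67,0.53]]
4 [[0.43,0.23,0.57,-0.25,0.66,0.53],[0.4,0.19,0.61,-0.24,0.67,0.53],[0.36,0.16,0.63,-0.25,0.66,0.53],[0.33,0.12,0.67,-0.25,0.67,0.53]]
```

Call:
move_arm(increments=[[0.01, 0.0, -0.86, 0.0, 0.0, 0.0], [0.01, 0.01, -0.86, 0.0, 0.0, 0.0], [0.01, 0.0, -0.86, 0.0, 0.0, 0.0], [0.01, 0.01, -0.86, 0.0, 0.0, 0.0], [0.01, 0.0, -0.86, 0.0, 0.0, 0.0], [0.45, 0.37, -0.52, 0.0, 0.0, 0.0], [0.45, 0.37, -0.53, 0.0, 0.0, 0.0], [0.44, 0.38, -0.52, 0.0, 0.0, 0.0], [0.45, 0.37, -0.53, 0.0, 0.0, 0.0], [0.45, 0.37, -0.52, 0.0, 0.0, 0.0], [0.45, 0.37, -0.53, 0.0, 0.0, 0.0], [0.44, 0.38, -0.52, 0.0, 0.0, 0.0], [0.48, 0.53, 0.22, -0.25, 0.66, 0.53], [0.5, 0.5, 0.27, -0.24, 0.67, 0.53], [0.5, 0.46, 0.32, -0.25, 0.66, 0.53], [0.5, 0.42, 0.36, -0.25, 0.67, 0.53], [0.5, 0.39, 0.41, -0.24, 0.66, 0.53], [0.49, 0.35, 0.45, -0.25, 0.67, 0.53], [0.47, 0.31, 0.49, -0.24, 0.66, 0.54], [0.46, 0.27, 0.53, -0.25, 0.67, 0.53]])

```text
clock: 9.55
ee_pos: [577.2, -35.8, 206.2]
tcp_rot: [[-0.049, 0.998, 0.049], [0.831, 0.014, 0.555], [0.553, 0.068, -0.83]]
ft_force: [-0.0, 1.1, -4.3]
grip_width: 0.646
finger_force: 25.0
```

Call:
move_arm(increments=[[0.43, 0.23, 0.57, -0.25, 0.66, 0.53], [0.4, 0.19, 0.61, -0.24, 0.67, 0.53], [0.36, 0.16, 0.63, -0.25, 0.66, 0.53], [0.33, 0.12, 0.67, -0.25, 0.67, 0.53], [0, 0, 0, 0, 0, 0], [0, 0, 0, 0, 0, 0]])

```text
clock: 10.15
ee_pos: [605.0, 44.1, 179.2]
tcp_rot: [[0.139, 0.977, 0.163], [0.629, -0.214, 0.748], [0.765, -0.001, -0.644]]
ft_force: [-0.5, -0.2, -3.3]
grip_width: 0.647
finger_force: 25.0
```

Run:
```python
from plan import *
from h import *
import cr
np.set_printoptions(precision=3,suppress=True)
p,Q=cur(); print(p, "cradle coords",cr.R.T@(p-cr.O), "rot err deg",np.degrees(Ro.from_matrix(Q.T@cr.T).as_rotvec()),bot.read_state()["q"],bot.read_state()["grip_width"])
im=bot.get_image("side"); im2=bot.get_image("scene")
c=np.hstack([cv2.resize(i["color"][a:a+130,b:b+130],(390,390)) for i,a,b in((im,130,260),(im2,130,250))]);cv2.imwrite("pics/d.png",c[:,:,::-1])
g=lambda dx,dz: cr.at(63+dx,0,20+dz)
rows([(g(12,12),cr.T),(g(4,5),cr.T)],vmm=15)
```

```text
[604.982  44.118 179.249] cradle coords [132.482   0.738  79.16 ] rot err deg [-0.144  0.057  0.024] [-0.36  -0.001  1.806  0.86   1.529 -0.271] 0.6467594502004879
7 [[-0.32,0.0,0.27,0.0,0.0,0.0],[-0.32,0.0,0.26,0.0,0.0,0.0],[-0.32,0.0,0.27,0.0,0.0,0.01],[-0.32,0.0,0.27,0.0,0.01,0.0],[-0.33,0.0,0.27,0.0,0.0,0.0],[-0.32,0.0,0.26,-0.01,0.0,0.0],[-0.26,0.0,0.24,0.0,0.0,0.0]]
```

View pics/d.png

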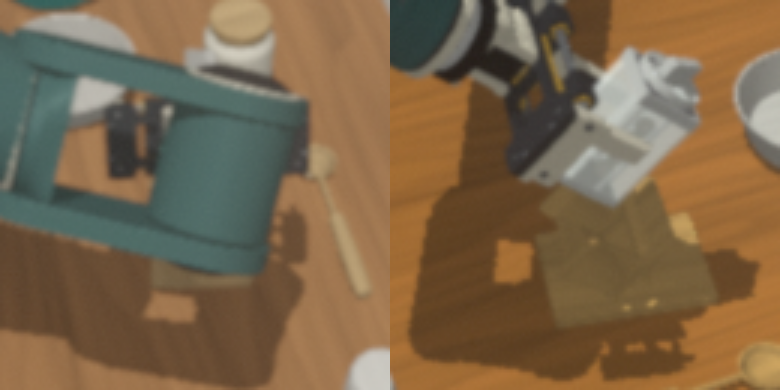

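The crop shows the shaker held above the trough, axis parallel to the bed, lid up, in line with the stand.

Call:
move_arm(increments=[[-0.32, 0.0, 0.27, 0, 0, 0], [-0.32, 0.0, 0.26, 0, 0, 0], [-0.32, 0.0, 0.27, 0, 0, 0.01], [-0.32, 0.0, 0.27, 0, 0.01, 0], [-0.33, 0.0, 0.27, 0, 0, 0], [-0.32, 0.0, 0.26, -0.01, 0, 0], [-0.26, 0.0, 0.24, 0, 0, 0], [0, 0, 0, 0, 0, 0], [0, 0, 0, 0, 0, 0]])

```text
clock: 11.15
ee_pos: [605.3, 43.9, 93.3]
tcp_rot: [[0.141, 0.976, 0.167], [0.626, -0.218, 0.749], [0.767, -0.001, -0.641]]
ft_force: [0.3, 0.2, -3.4]
grip_width: 0.645
finger_force: 25.0
```

Run:
```python
from plan import *
import cr
np.set_printoptions(precision=3,suppress=True)
p,Q=cur(); print("cradle coords",cr.R.T@(p-cr.O)-[63,0,20],bot.read_state()["ft_force"])
rows([(cr.at(63,0,22.5),cr.T)],vmm=3)
```

```text
cradle coords [3.584 0.369 3.987] [ 0.299  0.153 -3.389]
2 [[-0.06,0.01,0.02,0.0,-0.01,-0.01],[-0.06,0.0,0.03,0.01,-0.01,-0.01]]
```

Call:
move_arm(increments=[[-0.06, 0.01, 0.02, 0, -0.01, -0.01], [-0.06, 0, 0.04, 0.01, -0.01, -0.01], [0, 0, 0.02, 0, 0, 0], [0, 0, 0, 0, 0, 0]])

```text
clock: 11.55
ee_pos: [605.4, 43.4, 89.0]
tcp_rot: [[0.139, 0.976, 0.165], [0.628, -0.216, 0.748], [0.766, -0.0, -0.643]]
ft_force: [0.1, 0.1, -3.5]
grip_width: 0.642
finger_force: 25.0
```

Call:
move_arm(increments=[[0, 0, 0, 0, 0, 0], [0, 0, 0, 0, 0, 0], [0, 0, 0, 0, 0, 0], [0, 0, 0, 0, 0, 0], [0, 0, 0, 0, 0, 0]], jaw=0.05)

```text
clock: 12.05
ee_pos: [605.4, 43.4, 89.0]
tcp_rot: [[0.139, 0.976, 0.165], [0.628, -0.216, 0.748], [0.766, -0.0, -0.643]]
ft_force: [0.5, -1.2, -0.5]
grip_width: 0.945
finger_force: 0.0
```

Run:
```python
from plan import *
import cr
np.set_printoptions(precision=3,suppress=True)
p,Q=cur(); print("cradle coords",cr.R.T@(p-cr.O)-[63,0,20],bot.read_state()["ft_force"],bot.read_state()["grip_width"],bot.read_state()["finger_force"])
# back off along cradle z, then swing to look along the axis: tool z=-X
s=cur()
a=(cr.at(65,0,130),cr.T)
# bar top cradle: x=110+27=137, z=30 ; hover 90 beyond bar. two yaw choices
D=Rzx(-cr.X,cr.Z) # tool x = cradle Z, tool y = z cross x
print(D)
for n,t in (("+Z",cr.Z),("-Z",-cr.Z),("Y",cr.Y),("-Y",-cr.Y)):
    DD=Rzx(-cr.X,t); print(n,np.degrees(Ro.from_matrix(Q.T@DD).as_rotvec()))
```

```text
cradle coords [-0.009  0.156  1.614] [ 0.532 -1.18  -0.465] 0.9452880030338612 0.0
[[-0.166 -0.976 -0.139]
 [-0.748  0.216 -0.628]
 [ 0.643 -0.    -0.766]]
+Z [ 127.276   -0.056 -127.261]
-Z [ -0.04  -90.007   0.017]
Y [ 69.272 -69.302 -69.282]
-Y [-69.301 -69.271  69.276]
```

Released, and the finger force reads zero. Next I back off, swing round to face the lid along its axis, and look at the dial.

Run:
```python
from plan import *
import cr
p,Q=cur()
D=Rzx(-cr.X,-cr.Z)
M=Q@Ro.from_rotvec([0,np.radians(-45),0]).as_matrix()
rows([(cr.at(64,0,110),cr.T),(cr.at(175,0,140),M),(cr.at(210,0,30),D)],vmm=27)
```

```text
20 [[0.01,0.0,-0.74,0.0,0.0,0.0],[0.01,0.0,-0.73,0.0,0.0,0.0],[0.01,0.0,-0.74,0.0,0.0,0.0],[0.0,0.0,-0.74,0.0,0.0,0.0],[0.41,0.0,-0.11,0.0,-0.83,0.0],[0.4,0.0,-0.15,0.0,-0.84,0.0],[0.39,0.0,-0.18,0.0,-0.83,0.0],[0.37,0.0,-0.21,0.0,-0.83,0.0],[0.35,0.0,-0.25,0.0,-0.84,0.0],[0.32,0.0,-0.27,0.0,-0.83,0.0],[0.3,0.0,-0.3,0.0,-0.83,0.0],[0.28,0.0,-0.33,0.0,-0.84,0.0],[0.24,0.0,-0.35,0.0,-0.83,0.0],[0.38,0.0,0.2,0.0,-0.83,0.0],[0.4,0.0,0.16,0.0,-0.84,0.0],[0.4,0.0,0.13,0.0,-0.83,0.0],[0.42,0.0,0.09,0.0,-0.83,0.0],[0.43,0.0,0.05,0.0,-0.84,0.0],[0.42,0.0,0.02,0.0,-0.83,0.0],[0.43,0.0,-0.02,0.0,-0.83,0.0]]
2 [[0.43,0.0,-0.06,0.0,-0.84,0.01],[0.41,0.0,-0.09,0.0,-0.83,0.0]]
```

Call:
move_arm(increments=[[0.01, 0, -0.74, 0, 0, 0], [0.01, 0, -0.73, 0, 0, 0], [0.01, 0, -0.74, 0, 0, 0], [0, 0, -0.74, 0, 0, 0], [0.41, 0, -0.11, 0, -0.83, 0], [0.4, 0, -0.15, 0, -0.84, 0], [0.39, 0, -0.18, 0, -0.83, 0], [0.37, 0, -0.21, 0, -0.83, 0], [0.35, 0, -0.25, 0, -0.84, 0], [0.32, 0, -0.27, 0, -0.83, 0], [0.3, 0, -0.3, 0, -0.83, 0], [0.28, 0, -0.33, 0, -0.84, 0], [0.24, 0, -0.35, 0, -0.83, 0], [0.38, 0, 0.2, 0, -0.83, 0], [0.4, 0, 0.16, 0, -0.84, 0], [0.4, 0, 0.13, 0, -0.83, 0], [0.42, 0, 0.09, 0, -0.83, 0], [0.43, 0, 0.05, 0, -0.84, 0], [0.42, 0, 0.02, 0, -0.83, 0], [0.43, 0, -0.02, 0, -0.83, 0]])

```text
clock: 14.05
ee_pos: [619.4, 107.0, 216.9]
tcp_rot: [[0.187, 0.976, -0.108], [0.844, -0.216, -0.491], [-0.503, 0.0, -0.864]]
ft_force: [0.8, -1.3, 0.3]
grip_width: 0.951
finger_force: 0.0
```

Call:
move_arm(increments=[[0.43, 0, -0.06, 0, -0.84, 0.01], [0.41, 0, -0.09, 0, -0.83, 0], [0, 0, 0, 0, 0, 0], [0, 0, 0, 0, 0, 0]])

```text
clock: 14.45
ee_pos: [624.5, 129.7, 206.4]
tcp_rot: [[0.165, 0.976, -0.14], [0.748, -0.216, -0.627], [-0.642, -0.001, -0.766]]
ft_force: [0.0, 0.6, -0.5]
grip_width: 0.949
finger_force: 0.0
```

Run:
```python
from plan import *
from h import *
import cr
np.set_printoptions(precision=3,suppress=True)
p,Q=cur(); print("cradle coords",cr.R.T@(p-cr.O),np.degrees(Ro.from_matrix(Q.T@Rzx(-cr.X,-cr.Z)).as_rotvec()),bot.read_state()["q"])
im=bot.get_image("wrist"); save(im,"w3.png")
np.savez("pics/w3.npz",**{k:im[k] for k in("color","z_map","K","camera_from_world")})
C=(cloud(im)-cr.O)@cr.R
near=(np.hypot(C[...,1],C[...,2]-30)<34)
b=C[near&(C[...,0]>130)&(C[...,0]<148)]
r=cv2.minAreaRect(b[:,1:].astype(np.float32)); print("bar yz",r,cv2.boxPoints(r),np.median(b[:,0]),len(b))
e=C[near&(C[...,0]>114)&(C[...,0]<126)]; print("disc",cv2.minEnclosingCircle(e[:,1:].astype(np.float32)),np.median(e[:,0]))
for d in bot.place_of(im,"dial_bar")[:1]: print(d, (world(im,*d["point"])-cr.O)@cr.R)
```

```text
cradle coords [209.797   0.204  29.366] [-0.042 -0.059  0.053] [ 0.412  0.285  1.382 -0.575  1.879  0.566]
bar yz ((0.21062946319580078, 29.9725341796875), (10.322672843933105, 43.96723175048828), 28.53725242614746) [[-14.826  46.82 ]
 [  6.179   8.194]
 [ 15.247  13.126]
 [ -5.757  51.751]] 136.8508229796786 866
disc ((0.07566432654857635, 30.0919246673584), 29.07895851135254) 119.23073282326277
{'point': [210.5, 320.2], 'score': 0.84} [137.156   1.538  29.102]
```

View pics/w3.png

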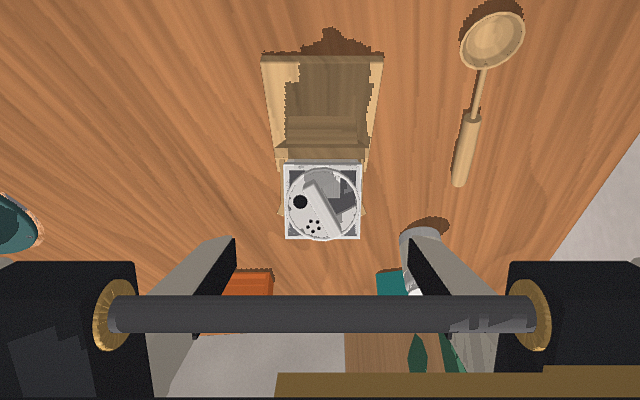

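The picture shows the seated shaker end-on at [205,320], with its bar tilted. Bar top is at cradle x = 136.9, centred, so the seat is good. The bar is 61.5° short of final, meaning dial ≈ 0.63. Now to grip the bar.

Run:
```python
from plan import *
import cr
D=Rzx(-cr.X,-cr.Z)@Ro.from_rotvec([0,0,np.radians(-28.5)]).as_matrix()
rows([(cr.at(155,0.2,30),D),(cr.at(123,0.2,30),D)],vmm=18)
```

```text
8 [[0.0,0.0,0.31,0.0,0.0,-0.79],[0.01,0.0,0.3,0.0,-0.01,-0.8],[0.01,0.0,0.31,0.0,0.0,-0.79],[0.0,0.0,0.31,0.0,0.0,-0.8],[0.01,0.0,0.3,0.0,-0.01,-0.79],[0.0,0.0,0.31,0.0,0.0,-0.79],[0.0,0.0,0.53,0.0,0.0,0.0],[0.0,0.0,0.54,0.0,0.0,0.0]]
```

Call:
move_arm(increments=[[0, 0, 0.31, 0, 0, -0.79], [0.01, 0, 0.3, 0, -0.01, -0.8], [0.01, 0, 0.31, 0, 0, -0.79], [0, 0, 0.31, 0, 0, -0.8], [0.01, 0, 0.3, 0, -0.01, -0.79], [0, 0, 0.31, 0, 0, -0.79], [0, 0, 0.53, 0, 0, 0], [0, 0, 0.54, 0, 0, 0], [0, 0, 0, 0, 0, 0], [0, 0, 0, 0, 0, 0]], jaw=0.6)

```text
clock: 15.55
ee_pos: [612.2, 74.7, 139.7]
tcp_rot: [[-0.319, 0.937, -0.14], [0.76, 0.165, -0.629], [-0.567, -0.307, -0.765]]
ft_force: [1.1, -0.6, -0.1]
grip_width: 0.401
finger_force: 0.0
```

Call:
move_arm(increments=[[0, 0, 0, 0, 0, 0], [0, 0, 0, 0, 0, 0], [0, 0, 0, 0, 0, 0], [0, 0, 0, 0, 0, 0], [0, 0, 0, 0, 0, 0]], jaw=1, force=12)

```text
clock: 16.05
ee_pos: [612.4, 75.4, 139.7]
tcp_rot: [[-0.321, 0.937, -0.139], [0.759, 0.167, -0.629], [-0.566, -0.307, -0.765]]
ft_force: [1.6, 1.5, 1.3]
grip_width: 0.102
finger_force: 12.0
```

Run:
```python
from plan import *
import cr
np.set_printoptions(precision=3,suppress=True)
p,Q=cur(); s=bot.read_state(); print("cradle coords",cr.R.T@(p-cr.O),s["q"],s["ft_force"],s["grip_width"]*93,s["finger_force"])
```

```text
cradle coords [122.916   0.212  29.097] [ 0.35   0.257  1.528 -0.585  1.747  0.081] [1.598 1.476 1.255] 9.504459291817472 12.000376135110855
```

Call:
move_arm(increments=[[0, 0, 0, 0, 0, -0.5], [0, 0, 0, 0, 0, -0.8], [0, 0, 0, 0, 0, -0.8], [0, 0, 0, 0, 0, -0.8], [0, 0, 0, 0, 0, -0.8], [0, 0, 0, 0, 0, -0.8], [0, 0, 0, 0, 0, -0.8], [0, 0, 0, 0, 0, -0.8], [0, 0, 0, 0, 0, -0.8], [0, 0, 0, 0, 0, -0.8], [0, 0, 0, 0, 0, -0.8], [0, 0, 0, 0, 0, -0.8], [0, 0, 0, 0, 0, -0.7], [0, 0, 0, 0, 0, -0.6], [0, 0, 0, 0, 0, 0], [0, 0, 0, 0, 0, 0], [0, 0, 0, 0, 0, 0]])

```text
clock: 17.75
ee_pos: [612.3, 75.0, 140.2]
tcp_rot: [[-0.981, 0.132, -0.139], [0.19, 0.753, -0.63], [0.022, -0.645, -0.764]]
ft_force: [-1.1, -0.6, 5.6]
grip_width: 0.105
finger_force: 12.1
```

Run:
```python
from plan import *
import cr
np.set_printoptions(precision=3,suppress=True)
p,Q=cur(); s=bot.read_state(); print("cradle coords",cr.R.T@(p-cr.O),s["q"],s["ft_force"],s["torque"],s["grip_width"]*93,s["finger_force"])
print(np.degrees(Ro.from_matrix(Q.T@Rzx(-cr.X,cr.Y)).as_rotvec()))
```

```text
cradle coords [123.008   0.246  29.723] [ 0.349  0.257  1.527 -0.586  1.748 -1.027] [-1.102 -0.577  5.625] [-0.601  0.225 -0.272] 9.780664006146838 12.105862498283386
[-0.142  0.012  1.948]
```

At the stop, with about 2° of overshoot. I open, back out and check.

Call:
move_arm(increments=[[0, 0, 0, 0, 0, 0.3], [0, 0, 0, 0, 0, 0], [0, 0, 0, 0, 0, 0], [0, 0, 0, 0, 0, 0]], jaw=0.6)

```text
clock: 18.15
ee_pos: [612.3, 75.2, 139.5]
tcp_rot: [[-0.977, 0.16, -0.139], [0.212, 0.748, -0.629], [0.004, -0.645, -0.765]]
ft_force: [-0.5, 0.1, 0.7]
grip_width: 0.381
finger_force: 0.0
```

Call:
move_arm(increments=[[0, 0, -0.5, 0, 0, 0], [0, 0, -0.8, 0, 0, 0], [0, 0, -0.8, 0, 0, 0], [0, 0, -0.8, 0, 0, 0], [0, 0, 0, 0, 0, 0], [0, 0, 0, 0, 0, 0]])

```text
clock: 18.75
ee_pos: [624.5, 130.2, 206.1]
tcp_rot: [[-0.977, 0.16, -0.139], [0.211, 0.748, -0.629], [0.003, -0.644, -0.765]]
ft_force: [0.1, 0.1, -0.4]
grip_width: 0.399
finger_force: 0.0
```

Run:
```python
from plan import *
from h import *
import cr
np.set_printoptions(precision=3,suppress=True)
p,Q=cur(); print("cradle coords",cr.R.T@(p-cr.O))
im=bot.get_image("wrist"); save(im,"w4.png")
C=(cloud(im)-cr.O)@cr.R
near=(np.hypot(C[...,1],C[...,2]-30)<34)
b=C[near&(C[...,0]>130)&(C[...,0]<148)]
r=cv2.minAreaRect(b[:,1:].astype(np.float32)); print("bar yz",r,np.median(b[:,0]),len(b))
e=C[near&(C[...,0]>114)&(C[...,0]<126)]; print("disc",cv2.minEnclosingCircle(e[:,1:].astype(np.float32)),np.median(e[:,0]))
# regrasp path
M=Rzx(-cr.X-cr.Z,cr.X-cr.Z)
rows([(cr.at(185,0,110),M),(cr.at(90,0,110),cr.T),(cr.at(65,0,22),cr.T)],vmm=26)
```

```text
cradle coords [209.77    0.306  28.787]
bar yz ((0.7388839721679688, 30.170421600341797), (43.301143646240234, 9.589714050292969), 0.22082975506782532) 136.90347958300686 826
disc ((0.15418057143688202, 30.119583129882812), 29.103416442871094) 119.23796243710098
20 [[0.0,-0.15,0.04,-0.33,0.33,0.79],[-0.01,-0.15,0.04,-0.33,0.32,0.79],[-0.03,-0.15,0.04,-0.32,0.33,0.79],[-0.04,-0.15,0.02,-0.33,0.32,0.79],[-0.06,-0.15,0.02,-0.33,0.33,0.79],[-0.06,-0.14,0.02,-0.33,0.33,0.78],[-0.08,-0.13,0.0,-0.33,0.32,0.79],[-0.09,-0.13,0.0,-0.33,0.33,0.79],[-0.1,-0.12,-0.01,-0.32,0.32,0.79],[-0.11,-0.12,-0.01,-0.33,0.33,0.79],[-0.12,-0.1,-0.03,-0.33,0.32,0.79],[-0.12,-0.09,-0.03,-0.33,0.33,0.79],[-0.13,-0.08,-0.04,-0.33,0.33,0.79],[-0.13,-0.07,-0.04,-0.33,0.32,0.79],[-0.14,-0.05,-0.06,-0.32,0.33,0.79],[-0.14,-0.04,-0.05,-0.33,0.32,0.79],[-0.14,-0.03,-0.07,-0.33,0.33,0.78],[-0.14,-0.01,-0.07,-0.33,0.33,0.79],[-0.25,0.0,0.25,0.0,0.83,0.0],[-0.27,0.0,0.23,0.0,0.84,0.0]]
11 [[-0.29,0.0,0.2,0.0,0.83,0.0],[-0.3,0.0,0.17,0.0,0.83,0.0],[-0.32,0.0,0.15,0.0,0.83,0.0],[-0.33,0.0,0.12,0.0,0.84,0.0],[-0.34,0.0,0.09,0.0,0.83,0.0],[-0.35,0.0,0.06,0.0,0.83,0.0],[-0.35,0.0,0.04,0.0,0.83,0.0],[-0.21,0.0,0.73,0.0,0.0,0.0],[-0.21,0.0,0.74,0.0,0.0,0.0],[-0.2,0.0,0.73,0.0,0.0,0.0],[-0.21,0.0,0.73,0.0,0.0,0.0]]
```

Dial now reads 1.70 and the shaker is still seated. Now I take it by the body.

Call:
move_arm(increments=[[0.0, -0.15, 0.04, -0.33, 0.33, 0.79], [-0.01, -0.15, 0.04, -0.33, 0.32, 0.79], [-0.03, -0.15, 0.04, -0.32, 0.33, 0.79], [-0.04, -0.15, 0.02, -0.33, 0.32, 0.79], [-0.06, -0.15, 0.02, -0.33, 0.33, 0.79], [-0.06, -0.14, 0.02, -0.33, 0.33, 0.78], [-0.08, -0.13, 0.0, -0.33, 0.32, 0.79], [-0.09, -0.13, 0.0, -0.33, 0.33, 0.79], [-0.1, -0.12, -0.01, -0.32, 0.32, 0.79], [-0.11, -0.12, -0.01, -0.33, 0.33, 0.79], [-0.12, -0.1, -0.03, -0.33, 0.32, 0.79], [-0.12, -0.09, -0.03, -0.33, 0.33, 0.79], [-0.13, -0.08, -0.04, -0.33, 0.33, 0.79], [-0.13, -0.07, -0.04, -0.33, 0.32, 0.79], [-0.14, -0.05, -0.06, -0.32, 0.33, 0.79], [-0.14, -0.04, -0.05, -0.33, 0.32, 0.79], [-0.14, -0.03, -0.07, -0.33, 0.33, 0.78], [-0.14, -0.01, -0.07, -0.33, 0.33, 0.79], [-0.25, 0.0, 0.25, 0.0, 0.83, 0.0], [-0.27, 0.0, 0.23, 0.0, 0.84, 0.0]], jaw=0.02)

```text
clock: 20.8
ee_pos: [604.6, 40.6, 223.2]
tcp_rot: [[0.209, 0.976, 0.059], [0.942, -0.217, 0.256], [0.263, 0.002, -0.965]]
ft_force: [0.6, 0.2, 0.0]
grip_width: 0.979
finger_force: 0.0
```

Call:
move_arm(increments=[[-0.29, 0.0, 0.2, 0.0, 0.83, 0.0], [-0.3, 0.0, 0.17, 0.0, 0.83, 0.0], [-0.32, 0.0, 0.15, 0.0, 0.83, 0.0], [-0.33, 0.0, 0.12, 0.0, 0.84, 0.0], [-0.34, 0.0, 0.09, 0.0, 0.83, 0.0], [-0.35, 0.0, 0.06, 0.0, 0.83, 0.0], [-0.35, 0.0, 0.04, 0.0, 0.83, 0.0], [0, 0, 0, 0, 0, 0], [0, 0, 0, 0, 0, 0]])

```text
clock: 21.7
ee_pos: [594.6, -6.0, 166.3]
tcp_rot: [[0.141, 0.976, 0.166], [0.629, -0.218, 0.747], [0.765, -0.001, -0.644]]
ft_force: [0.8, 0.1, 0.6]
grip_width: 0.983
finger_force: 0.0
```

Run:
```python
from plan import *
import cr
np.set_printoptions(precision=3,suppress=True)
p,Q=cur(); s=bot.read_state(); print("cradle coords",cr.R.T@(p-cr.O),s["q"],s["grip_width"]*93)
rows([(cr.at(65,0,22),cr.T)],vmm=23)
```

```text
cradle coords [ 89.65    0.035 110.092] [-0.446  0.025  1.802  0.841  1.574 -0.34 ] 91.39148590354698
4 [[-0.2,0.0,0.73,0.0,0.0,0.0],[-0.21,0.0,0.74,0.0,0.01,-0.01],[-0.2,0.0,0.73,0.0,0.0,0.0],[-0.21,0.0,0.74,0.01,0.01,-0.01]]
```

Call:
move_arm(increments=[[-0.2, 0.0, 0.73, 0, 0, 0], [-0.21, 0.0, 0.74, 0, 0.01, -0.01], [-0.2, 0.0, 0.73, 0, 0, 0], [-0.21, 0.0, 0.72, 0.01, 0.01, -0.01], [0, 0, 0, 0, 0, 0], [0, 0, 0, 0, 0, 0]])

```text
clock: 22.3
ee_pos: [606.3, 45.0, 93.2]
tcp_rot: [[0.134, 0.977, 0.165], [0.628, -0.213, 0.749], [0.767, 0.003, -0.642]]
ft_force: [-0.4, 0.3, 0.3]
grip_width: 0.982
finger_force: 0.0
```

Call:
move_arm(increments=[[0, 0, 0, 0, 0, 0], [0, 0, 0, 0, 0, 0], [0, 0, 0, 0, 0, 0], [0, 0, 0, 0, 0, 0], [0, 0, 0, 0, 0, 0], [0, 0, 0, 0, 0, 0]], jaw=1, force=30)

```text
clock: 22.9
ee_pos: [606.2, 44.4, 92.3]
tcp_rot: [[0.136, 0.977, 0.166], [0.627, -0.214, 0.749], [0.767, 0.002, -0.641]]
ft_force: [-4.0, -4.2, 4.3]
grip_width: 0.641
finger_force: 30.0
```

```bash
cat > kin.py <<'E'
import numpy as np
from scipy.optimize import least_squares
from scipy.spatial.transform import Rotation as Ro
import cr
Ry=lambda a:Ro.from_euler("y",a).as_matrix(); Rz=lambda a:Ro.from_euler("z",a).as_matrix()
def fk(q,k,s4=1,s6=1):
    a1,d1,e,a2,a3,d4,L=k
    R=Rz(q[0]); p=R@[a1,e,d1]; R=R@Ry(q[1]); p=p+R@[0,0,a2]; R=R@Ry(q[2]); p=p+R@[a3,0,d4]
    R=R@Rz(s4*q[3])@Ry(q[4]); p=p+R@[0,0,L]; R=R@Rz(s6*q[5])
    return p,R
D=[([1.282,.116,1.442,0,1.584,-.038],(167.5,653.9,218.6)),([-.36,-.001,1.806,.86,1.529,-.271],(604.98,44.12,179.25)),([.412,.285,1.382,-.575,1.879,.566],(624.5,129.7,206.4)),
([.35,.257,1.528,-.585,1.747,.081],(612.4,75.4,139.7)),([-.446,.025,1.802,.841,1.574,-.34],(594.6,-6,166.3))]
best=None
for s4 in(1,-1):
    f=lambda k:np.concatenate([fk(q,k,s4)[0]-p for q,p in D]+[np.maximum(0,-np.array(k[5:]))])
    r=least_squares(f,[50,350,27,400,0,400,250]); 
    if best is None or r.cost<best[0]: best=(r.cost,s4,r.x)
_,s4,k=best
A=fk(D[1][0],k,s4,1)[1]
E
python3 - <<'E'
from plan import *
from kin import *
np.set_printoptions(precision=3,suppress=True)
s=bot.read_state();p,Q=cur(); print("cradle coords",cr.R.T@(p-cr.O),s["grip_width"]*93,s["finger_force"])
print(best)
for s6 in(1,-1):
    for q,_ in D[1:3]: 
        R=fk(q,k,s4,s6)[1]; T=cr.T if q[0]<0 else Rzx(-cr.X,-cr.Z); print(s6,(R.T@T))
E
```

```text
cradle coords [66.174 -0.349 22.836] 59.56833705082399 29.991292767226696
(np.float64(0.09419361132530474), 1, array([ -1.348, 138.714,  25.49 , 458.91 ,  81.352, 621.855, 302.541]))
1 [[-0.001 -1.    -0.003]
 [ 1.    -0.001  0.001]
 [-0.001 -0.002  1.   ]]
1 [[-0.001 -1.    -0.001]
 [ 1.    -0.001 -0.002]
 [ 0.002 -0.001  1.   ]]
-1 [[ 0.515 -0.857 -0.002]
 [ 0.857  0.515  0.002]
 [-0.001 -0.002  1.   ]]
-1 [[-0.906 -0.424  0.001]
 [ 0.424 -0.906 -0.001]
 [ 0.002 -0.001  1.   ]]
```

The kinematic model fits to sub-millimetre. I'll use it to choose a pouring heading that stays well inside the joint ranges.

```bash
cat >> kin.py <<'E'
lo=np.array([-2.83,-.83,.07,-1.14,.01,-2.97]);hi=np.array([2.83,2.19,2.5,4.28,3,2.97])
H=Rz(np.pi/2)
def ik(p,R,q0):
    def f(q):
        a,B=fk(q,k,s4); return np.r_[(a-p)/100,Ro.from_matrix((B@H).T@R).as_rotvec()]
    r=least_squares(f,np.clip(q0,lo+1e-3,hi-1e-3),bounds=(lo,hi)); return r.x,r.cost
TIN=np.array([505.8,305.3,0])
def pour(az,pitch,h=70,back=15):
    u=np.array([np.cos(az),np.sin(az),0]);X=u*np.cos(pitch)+np.array([0,0,np.sin(pitch)]);Z=-u*np.sin(pitch)+np.array([0,0,np.cos(pitch)])
    T=np.stack([X,np.cross(-Z,X),-Z],1)
    S=TIN+[0,0,h]-u*back
    return S-T@[54,0,9],T
E
python3 - <<'E'
from kin import *
from station import bot
np.set_printoptions(precision=2,suppress=True)
q0=np.array(bot.read_state()["q"])
for d in range(60,221,20):
    az=np.radians(d); q=q0
    o=[]
    for pt in np.radians([50,20,-10,-35,-60]):
        p,R=pour(az,pt,h=70 if pt<-.5 else 150); q,c=ik(p,R,q)
        o.append((c<1e-4))
    print(d,o,q,p,(hi-q).min(),(q-lo).min())
E
```

```text
60 [np.True_, np.True_, np.True_, np.True_, np.True_] [ 0.65  0.52  1.35 -0.44  2.23  1.08] [488.7  275.68 121.27] 0.769954111191316 0.7017441728442457
80 [np.True_, np.True_, np.True_, np.True_, np.True_] [ 0.74  0.45  1.45 -0.65  2.08  0.85] [499.86 271.61 121.27] 0.9233191020280769 0.48867919005645755
100 [np.True_, np.True_, np.True_, np.True_, np.True_] [ 0.81  0.34  1.59 -0.82  1.88  0.66] [511.74 271.61 121.27] 0.9078165431594318 0.3218496665683134
120 [np.True_, np.True_, np.True_, np.True_, np.True_] [ 0.87  0.21  1.76 -0.96  1.65  0.51] [522.9  275.68 121.27] 0.743494725969075 0.18300548894993662
140 [np.True_, np.True_, np.True_, np.True_, np.True_] [ 0.89  0.05  1.93 -1.08  1.38  0.37] [532.   283.31 121.27] 0.5684247782417813 0.06180315763889377
160 [np.True_, np.True_, np.True_, np.True_, np.False_] [ 0.86 -0.13  2.09 -1.14  1.07  0.18] [537.94 293.6  121.27] 0.40737418712689344 2.220446049250313e-16
180 [np.True_, np.True_, np.True_, np.True_, np.False_] [ 0.76 -0.3   2.24 -1.14  0.7  -0.08] [540.01 305.3  121.27] 0.26250897125279726 2.220446049250313e-16
200 [np.True_, np.True_, np.True_, np.True_, np.True_] [ 0.59 -0.42  2.34 -0.83  0.29 -0.63] [537.94 317.   121.27] 0.1649785282023699 0.2767290547205842
220 [np.True_, np.True_, np.True_, np.True_, np.True_] [ 0.38 -0.43  2.34  0.94  0.34 -2.65] [532.   327.29 121.27] 0.1598955697914115 0.3230560452882498
```

Keeping the current yaw (77.5°) works with good margin. Lift, carry level, then pour.

Run:
```python
from plan import *
from kin import *
az=np.radians(77.5)
a=pour(az,np.radians(-5),h=170); b=pour(az,np.radians(-60))
print(a[0],b[0])
rows([(cr.at(130,0,75),cr.T),a,b],vmm=27,vdeg=5)
```

```text
[491.07991761 238.9019992  183.67216239] [498.39651605 271.90504199 121.2653718 ]
20 [[0.53,0.0,-0.43,0.0,0.0,0.01],[0.54,0.0,-0.44,0.0,-0.01,0.0],[0.53,-0.01,-0.43,0.0,0.0,0.01],[0.53,0.0,-0.44,0.0,-0.01,0.01],[0.34,-0.47,0.36,0.0,-0.83,0.0],[0.37,-0.46,0.34,0.0,-0.84,0.0],[0.4,-0.47,0.29,0.0,-0.83,0.0],[0.42,-0.47,0.27,0.0,-0.83,0.0],[0.45,-0.46,0.22,0.0,-0.84,0.0],[0.46,-0.47,0.19,0.0,-0.83,0.0],[0.47,-0.47,0.14,0.0,-0.83,0.0],[0.49,-0.46,0.11,0.0,-0.83,0.0],[0.5,-0.47,0.06,0.0,-0.84,0.0],[0.49,-0.47,0.01,0.0,-0.83,0.0],[0.5,-0.46,-0.03,0.0,-0.83,0.0],[0.11,0.0,0.16,0.0,-0.76,0.0],[0.12,0.0,0.16,0.0,-0.77,0.0],[0.13,0.0,0.15,0.0,-0.76,0.0],[0.15,0.0,0.13,0.0,-0.77,0.0],[0.15,0.0,0.12,0.0,-0.76,0.0]]
7 [[0.17,0.0,0.11,0.0,-0.77,0.0],[0.17,0.0,0.1,0.0,-0.76,0.0],[0.18,0.0,0.08,0.0,-0.76,0.0],[0.19,0.0,0.07,0.0,-0.77,0.0],[0.19,0.0,0.05,0.0,-0.76,0.0],[0.19,0.0,0.04,0.0,-0.77,0.0],[0.2,0.0,0.02,0.0,-0.76,0.0]]
```

Call:
move_arm(increments=[[0.53, 0.0, -0.43, 0.0, 0.0, 0.01], [0.54, 0.0, -0.44, 0.0, -0.01, 0.0], [0.53, -0.01, -0.43, 0.0, 0.0, 0.01], [0.53, 0.0, -0.44, 0.0, -0.01, 0.01], [0.34, -0.47, 0.36, 0.0, -0.83, 0.0], [0.37, -0.46, 0.34, 0.0, -0.84, 0.0], [0.4, -0.47, 0.29, 0.0, -0.83, 0.0], [0.42, -0.47, 0.27, 0.0, -0.83, 0.0], [0.45, -0.46, 0.22, 0.0, -0.84, 0.0], [0.46, -0.47, 0.19, 0.0, -0.83, 0.0], [0.47, -0.47, 0.14, 0.0, -0.83, 0.0], [0.49, -0.46, 0.11, 0.0, -0.83, 0.0], [0.5, -0.47, 0.06, 0.0, -0.84, 0.0], [0.49, -0.47, 0.01, 0.0, -0.83, 0.0], [0.5, -0.46, -0.03, 0.0, -0.83, 0.0], [0.11, 0.0, 0.16, 0.0, -0.76, 0.0], [0.12, 0.0, 0.16, 0.0, -0.77, 0.0], [0.13, 0.0, 0.15, 0.0, -0.76, 0.0], [0.15, 0.0, 0.13, 0.0, -0.77, 0.0], [0.15, 0.0, 0.12, 0.0, -0.76, 0.0]])

```text
clock: 24.9
ee_pos: [494.2, 253.5, 159.2]
tcp_rot: [[0.193, 0.976, -0.101], [0.862, -0.217, -0.458], [-0.469, 0.001, -0.883]]
ft_force: [-0.0, -0.4, -3.8]
grip_width: 0.642
finger_force: 30.0
```

Call:
move_arm(increments=[[0.17, 0.0, 0.11, 0.0, -0.77, 0.0], [0.17, 0.0, 0.1, 0.0, -0.76, 0.0], [0.18, 0.0, 0.08, 0.0, -0.76, 0.0], [0.19, 0.0, 0.07, 0.0, -0.77, 0.0], [0.19, 0.0, 0.05, 0.0, -0.76, 0.0], [0.19, 0.0, 0.04, 0.0, -0.77, 0.0], [0.2, 0.0, 0.02, 0.0, -0.76, 0.0], [0, 0, 0, 0, 0, 0], [0, 0, 0, 0, 0, 0], [0, 0, 0, 0, 0, 0], [0, 0, 0, 0, 0, 0]])

```text
clock: 26.0
ee_pos: [498.7, 272.0, 122.3]
tcp_rot: [[0.11, 0.976, -0.187], [0.491, -0.217, -0.844], [-0.864, 0.001, -0.503]]
ft_force: [-0.7, -1.1, -3.2]
grip_width: 0.647
finger_force: 30.0
```

```bash
cat > look.py <<'E'
from plan import *
from h import *
from kin import TIN
import sys
np.set_printoptions(precision=1,suppress=True)
print(cur()[0])
out=[]
for n in("scene","side"):
    im=bot.get_image(n)
    for d in bot.spot_in(im,"bead1_center")[:6]:
        w=world(im,*d["point"],z=14); print(n,round(d["score"],2),np.array(d["point"]),w,"dist",np.hypot(*(w-TIN)[:2]))
    c,r=proj(im,TIN+[0,0,40]); c,r=int(c),int(r); out.append(cv2.resize(im["color"][max(0,r-50):r+50,c-50:c+50],(400,400),interpolation=cv2.INTER_CUBIC))
cv2.imwrite("pics/"+sys.argv[1],np.hstack(out)[:,:,::-1])
E
python3 look.py p1.png
```

```text
[498.7 272.  122.3]
scene 0.25 [136.3 385.2] [345.  378.5  14. ] dist 176.70321447340416
side 0.38 [149.1 337.9] [719.6 288.9  14. ] dist 214.43716985363668
```

View pics/p1.png

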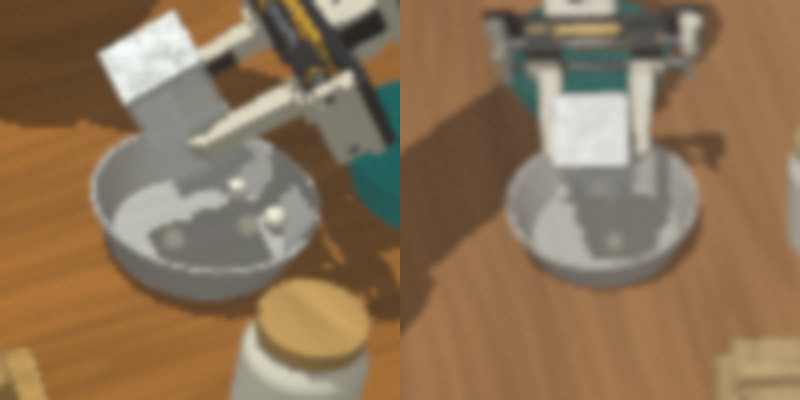

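The left crop shows four white beads in the tin, at about [185,238], [215,273], [225,248] and [238,173]. The wrist load also fell by roughly four beads' weight. The shaker goes back to the stand.

Run:
```python
from plan import *
from kin import *
az=np.radians(77.5)
a=pour(az,np.radians(-5),h=170)
rows([a,(cr.at(133,0,85),cr.T),(cr.at(78,0,35),cr.T)],vmm=24,vdeg=5.3)
```

```text
20 [[-0.21,0.0,-0.01,0.0,0.83,0.0],[-0.22,0.0,-0.02,0.0,0.83,0.0],[-0.21,0.0,-0.04,0.0,0.84,0.0],[-0.2,0.0,-0.06,0.0,0.83,0.0],[-0.2,0.0,-0.08,0.0,0.83,0.0],[-0.2,0.0,-0.1,0.0,0.83,0.0],[-0.18,0.0,-0.11,0.0,0.84,0.0],[-0.17,0.0,-0.13,0.0,0.83,0.0],[-0.16,0.0,-0.14,0.0,0.83,0.0],[-0.15,0.0,-0.15,0.0,0.83,0.0],[-0.13,0.0,-0.17,0.0,0.84,0.0],[-0.51,0.47,0.05,0.0,0.83,0.0],[-0.52,0.46,0.0,0.0,0.84,0.0],[-0.51,0.47,-0.05,0.0,0.83,0.0],[-0.51,0.47,-0.09,0.0,0.83,0.0],[-0.49,0.46,-0.13,0.0,0.83,0.0],[-0.49,0.47,-0.18,0.0,0.84,0.0],[-0.46,0.47,-0.21,0.0,0.83,0.0],[-0.45,0.46,-0.26,0.0,0.83,0.0],[-0.42,0.47,-0.29,0.0,0.83,0.0]]
6 [[-0.39,0.47,-0.33,0.0,0.84,0.0],[-0.37,0.46,-0.37,0.0,0.83,0.0],[-0.46,0.0,0.42,0.0,0.0,0.0],[-0.46,0.0,0.41,0.0,0.0,0.0],[-0.45,0.0,0.42,0.0,0.0,0.0],[-0.46,0.0,0.42,0.0,0.0,0.0]]
```

Call:
move_arm(increments=[[-0.21, 0.0, -0.01, 0.0, 0.83, 0.0], [-0.22, 0.0, -0.02, 0.0, 0.83, 0.0], [-0.21, 0.0, -0.04, 0.0, 0.84, 0.0], [-0.2, 0.0, -0.06, 0.0, 0.83, 0.0], [-0.2, 0.0, -0.08, 0.0, 0.83, 0.0], [-0.2, 0.0, -0.1, 0.0, 0.83, 0.0], [-0.18, 0.0, -0.11, 0.0, 0.84, 0.0], [-0.17, 0.0, -0.13, 0.0, 0.83, 0.0], [-0.16, 0.0, -0.14, 0.0, 0.83, 0.0], [-0.15, 0.0, -0.15, 0.0, 0.83, 0.0], [-0.13, 0.0, -0.17, 0.0, 0.84, 0.0], [-0.51, 0.47, 0.05, 0.0, 0.83, 0.0], [-0.52, 0.46, 0.0, 0.0, 0.84, 0.0], [-0.51, 0.47, -0.05, 0.0, 0.83, 0.0], [-0.51, 0.47, -0.09, 0.0, 0.83, 0.0], [-0.49, 0.46, -0.13, 0.0, 0.83, 0.0], [-0.49, 0.47, -0.18, 0.0, 0.84, 0.0], [-0.46, 0.47, -0.21, 0.0, 0.83, 0.0], [-0.45, 0.46, -0.26, 0.0, 0.83, 0.0], [-0.42, 0.47, -0.29, 0.0, 0.83, 0.0]])

```text
clock: 28.2
ee_pos: [584.2, 75.2, 183.5]
tcp_rot: [[0.165, 0.976, 0.14], [0.747, -0.216, 0.628], [0.644, 0.001, -0.765]]
ft_force: [-0.6, 0.5, -3.3]
grip_width: 0.646
finger_force: 30.0
```

Call:
move_arm(increments=[[-0.39, 0.47, -0.33, 0.0, 0.84, 0.0], [-0.37, 0.46, -0.37, 0.0, 0.83, 0.0], [0, 0, 0, 0, 0, 0], [0, 0, 0, 0, 0, 0]])

```text
clock: 28.6
ee_pos: [604.5, 39.4, 182.4]
tcp_rot: [[0.141, 0.976, 0.165], [0.629, -0.217, 0.746], [0.764, -0.002, -0.645]]
ft_force: [1.0, -0.2, -3.5]
grip_width: 0.642
finger_force: 30.0
```

Run:
```python
from plan import *
from h import *
import cr
from kin import TIN
np.set_printoptions(precision=3,suppress=True)
p,Q=cur(); s=bot.read_state(); print("cradle coords",cr.R.T@(p-cr.O),np.degrees(Ro.from_matrix(Q.T@cr.T).as_rotvec()),s["ft_force"],s["grip_width"])
im=bot.get_image("scene")
c,r=proj(im,TIN+[0,0,20]); c,r=int(c),int(r); a=cv2.resize(im["color"][r-40:r+40,c-50:c+50],(500,400),interpolation=cv2.INTER_CUBIC)
cv2.imwrite("pics/p2.png",a[:,:,::-1])
C=cloud(im); g=im["color"].min(-1)>190; m=g&(np.hypot(C[...,0]-TIN[0],C[...,1]-TIN[1])<80)
print(cv2.connectedComponentsWithStats(m.astype(np.uint8))[2:])
rows([(cr.at(77,0,34),cr.T),(cr.at(70,0,27),cr.T),(cr.at(66.2,0,23.6),cr.T)],vmm=15)
```

```text
cradle coords [131.867   0.176  84.855] [-0.033  0.131 -0.111] [ 1.039 -0.244 -3.502] 0.6422505014377752
(array([[     0,      0,    640,    400, 255961],
       [   399,    159,      3,      3,      7],
       [   402,    167,      4,      4,     12],
       [   408,    166,      4,      3,     10],
       [   383,    171,      4,      3,     10]], dtype=int32), array([[319.488, 199.505],
       [400.286, 160.   ],
       [403.333, 168.25 ],
       [409.8  , 167.   ],
       [384.5  , 171.8  ]]))
8 [[-0.31,0.0,0.28,0.0,0.0,0.0],[-0.31,0.0,0.29,0.0,0.01,0.0],[-0.31,0.01,0.28,0.0,0.0,0.0],[-0.31,0.0,0.28,0.0,0.01,0.0],[-0.31,0.0,0.28,0.0,0.0,0.0],[-0.31,0.0,0.28,-0.01,0.0,0.0],[-0.23,0.0,0.24,0.0,0.0,0.0],[-0.13,0.0,0.11,0.0,0.0,0.0]]
```

View pics/p2.png

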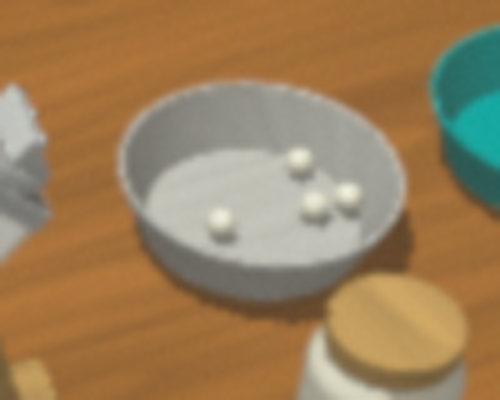

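All four beads are in the tin, at crop [160,300], [196,348], [205,315] and [222,220]. Now I seat the shaker.

Call:
move_arm(increments=[[-0.31, 0.0, 0.28, 0, 0, 0], [-0.31, 0.0, 0.29, 0, 0.01, 0], [-0.31, 0.01, 0.28, 0, 0, 0], [-0.31, 0.0, 0.28, 0, 0.01, 0], [-0.31, 0.0, 0.28, 0, 0, 0], [-0.31, 0.0, 0.28, -0.01, 0, 0], [-0.23, 0.0, 0.24, 0, 0, 0], [-0.13, 0.0, 0.11, 0, 0, 0], [0, 0, 0, 0, 0, 0], [0, 0, 0, 0, 0, 0]])

```text
clock: 29.65
ee_pos: [606.0, 43.9, 92.8]
tcp_rot: [[0.139, 0.976, 0.167], [0.627, -0.217, 0.748], [0.766, 0.001, -0.642]]
ft_force: [-0.2, 0.7, -3.3]
grip_width: 0.64
finger_force: 30.0
```

Run:
```python
from plan import *
import cr
np.set_printoptions(precision=3,suppress=True)
p,Q=cur(); s=bot.read_state(); print("cradle coords",cr.R.T@(p-cr.O),np.degrees(Ro.from_matrix(Q.T@cr.T).as_rotvec()),s["ft_force"])
```

```text
cradle coords [66.243 -0.336 23.543] [ 0.05  -0.044 -0.004] [-0.203  0.709 -3.35 ]
```

Within a millimetre of where I gripped it. I release and withdraw, then check.

Call:
move_arm(increments=[[0, 0, 0, 0, 0, 0], [0, 0, 0, 0, 0, 0], [0, 0, 0, 0, 0, 0], [0, 0, 0, 0, 0, 0], [0, 0, 0, 0, 0, 0], [0, 0, 0, 0, 0, 0]], jaw=0.03)

```text
clock: 30.25
ee_pos: [605.9, 44.0, 92.7]
tcp_rot: [[0.139, 0.976, 0.166], [0.627, -0.217, 0.748], [0.767, 0.0, -0.642]]
ft_force: [-0.5, 0.1, -0.7]
grip_width: 0.968
finger_force: 0.0
```

Call:
move_arm(increments=[[0, 0, -0.4, 0, 0, 0], [0, 0, -0.7, 0, 0, 0], [0, 0, -0.8, 0, 0, 0], [0, 0, -0.8, 0, 0, 0], [0.4, 0, -0.2, 0, -0.83, 0], [0.4, 0, -0.2, 0, -0.83, 0], [0.4, 0, -0.2, 0, -0.83, 0], [0.4, 0, -0.2, 0, -0.83, 0], [0.4, 0, -0.3, 0, -0.83, 0], [0.3, 0, -0.3, 0, -0.83, 0], [0.3, 0, -0.3, 0, -0.83, 0], [0.3, 0, -0.3, 0, -0.83, 0], [0.2, 0, -0.3, 0, -0.83, 0], [0.2, 0, 0, 0, 0, 0], [0, 0, 0, 0, 0, 0], [0, 0, 0, 0, 0, 0]])

```text
clock: 31.85
ee_pos: [603.1, 32.8, 252.7]
tcp_rot: [[0.216, 0.976, 0.019], [0.972, -0.217, 0.09], [0.092, -0.001, -0.996]]
ft_force: [0.5, -0.4, 0.1]
grip_width: 0.972
finger_force: 0.0
```

Run:
```python
from plan import *
from h import *
import cr
np.set_printoptions(precision=3,suppress=True)
p,Q=cur(); print("cradle coords",cr.R.T@(p-cr.O),bot.read_state()["ft_force"],bot.read_state()["grip_width"])
im=bot.get_image("wrist"); save(im,"w5.png")
C=(cloud(im)-cr.O)@cr.R
near=(np.hypot(C[...,1],C[...,2]-30)<34)
b=C[near&(C[...,0]>130)&(C[...,0]<150)]
r=cv2.minAreaRect(b[:,1:].astype(np.float32)); print("bar yz",r,np.median(b[:,0]),len(b))
t=C[(abs(C[...,1])<35)&(C[...,0]>30)&(C[...,0]<108)&(C[...,2]>40)&(C[...,2]<72)]
print("top z",np.median(t[:,2]),"y range",np.percentile(t[:,1],[1,99]),"slope",np.polyfit(t[:,0],t[:,2],1)[0] if len(t)>50 else len(t))
```

```text
cradle coords [181.408   0.097 135.128] [ 0.51  -0.37   0.078] 0.9719159659184965
bar yz ((0.0023097991943359375, 30.868112564086914), (43.98468017578125, 10.818743705749512), 0.07717940956354141) 136.6516690142285 811
top z 60.244898412158975 y range [-33.726  32.481] slope 0.019523453453312915
```

The shaker is seated (bar top at x = 136.7, centred, top face at z = 60). The dial is at the stop and the robot is clear.

```bash
python3 -c "
from station import bot
print(bot.sign_off())"
```

```text
the job is handed in; nothing more can be done
None
```

I handed the job in at about 32 s on the clock: the dial is at its stop, all four beads are in the steel pie tin, and the empty shaker is back in the stand, lid up. No verdict came back, and I never moved near the canister, can or spoon.

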